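# Shake the spacers out over the parts tray

### The arm

A 7-joint arm with a two-finger parallel gripper is mounted at the origin on the work surface. World frame = base frame: x ahead of the robot, y to its left, z up, the work surface at z = 0. Lengths are in m, angles in rad, forces in N, time in s.
With the tool pointing down it reaches from about 0.425 to 0.925 m from the base axis. Payload 6.8 kg.
Tool frame: the origin (TCP) lies on the centre line of the jaws, within the pads' length; the fingertips stand 14 mm ahead of it and the grasp point (between the pads) lies 5 mm behind it (bot.finger_overhang is the distance from the TCP to the fingertips, in m); z points along the fingers, y is the line along which they close (so a half turn about z gives the same grasp; the last joint's range is limited). The gripper opens to 85 mm and grips with 20 to 120 N. Pads are 22 mm wide; open, the fingers measure 114 mm over their backs; the gripper's body (76 mm by 85 mm) begins 54 mm behind the grasp point. The pads swing forward as they close: fully open they stand 13 mm farther back than shut.
Start: joints at [-1.374, 0.477, 0.022, 1.555, -0.011, 1.109, -0.083], TCP at [0.203, 0.644, 0.245] pointing down, gripper open.
Joint ranges: [-2.96, 2.96], [-0.34, 2.1], [-1.41, 1.46], [0.24, 2.44], [-1.37, 4.51], [0.17, 1.92], [-2.96, 2.96]. Speed limits (rad/s): [2.39, 2.39, 3.14, 3.14, 3.14, 3.14, 3.14].

### API

Orientations are given as a unit quaternion [w, x, y, z].
In Python, from station import bot gives the robot as it stands.
- The arm moves only by the shell command python3 -m inch 'ROWS' [OPENING] [FORCE]. ROWS is JSON, a list of rows, each a list of 4 numbers: the shift along the tool's x, y, z in m, then the turn about the tool's z in degrees. A call has 1 to 12 rows; each row shifts and turns the commanded pose from where the row before left it, along the tool's axes as they then stand; what a row does not reach is not made up. A row lasts 1/10 s, in which the tool goes at most 50 mm and 8.59 degrees, less where a joint would pass 70% of its speed; a pose out of reach is approached as far as the arm can. A call is refused whole if a number of a shift passes 0.05 or a number of a turn 8.59, either way. A call with a gripper value outside its range is refused whole. OPENING is the finger opening in m, from 0 to 0.0854, set as the call begins (- or left out, the last holds). The fingers move at their own pace and stop on an object; FORCE is the grip in N (left out, the last holds). Time passes only in rows, so rows that do not move let the fingers close. It gives the time, the measured TCP pose, the force, the opening and the grip force at its end, in the units of the state.
- bot.get_obs(): the state, without advancing time (a new reading comes with each control period).
- bot.read_camera(name): name is "scene" or "side" or "wrist"; returns a dict with "color" (480x640x3 uint8, red, green, blue), "mtx" (3x3 intrinsics, pixels), "world_from_camera" (4x4, takes a point from camera to world coordinates); the wrist camera has in their place "hand_eye" (4x4, takes a point from camera to tool coordinates, whose origin is the TCP and whose axes are the flange's). Camera axes: x right, y up, looking along -z (the intrinsics and any distortion apply to the point x, -y, -z); pixel columns grow to the right and rows downward; lengths in m; the calibration is good to about 2 mm. A picture is of the moment at which its call begins: read the wrist's pose just before it. There is no depth.
- bot.hand_in(): hands the job in; it is judged then, once.
The state is a dict: "t": time; "q": joint angles; "joint_vel": joint speeds; "joint_torque": joint torques, N m; "eef_pos": TCP position; "tool_rot": TCP orientation; "contact_force": force on the tool from outside, world axes, zero at the start; "torque": the same for the moment, N m; "gripper_width": opening from 0.0 (shut) to 1.0 (fully open); "grasp_force": force on a finger pad.
Only numpy, scipy, OpenCV 4.12 (cv2) and the standard library are available. Lean on these libraries where they do the work, as an engineer would, in place of code of your own. Each camera call takes 0.05 s, during which the arm holds its last target. There are 200 camera calls.

### The job

Pick up the spacer shaker from the green mat by its red fin and, rocking it back and forth over the blue tray, spread all six brass spacers evenly over its four compartments, so that none is left empty and none gets more than three. Then set the empty shaker down flat and lengthwise, wholly on the orange mat. Do not handle the spacers with the gripper, and leave the other things on the bench where they are.

Things in the scene. Friction and masses are not known exactly. Their poses are not given: they have to be found in the camera images.
- shaker: The spacer shaker: a flat black box 130 long (x) x 45 wide (y) x 20 high, roof slit over each of its two lanes so that the spacers show, a yellow plate at its closed +x end, and a red upright grip fin on top: 46 (x) x 14 (y), z = 20 to 62, centred; grip the fin across y at about z = 45. Origin: centre of its underside, z up. About 150 g. Stands on the green mat at first.
- mouth (a point): Middle of the lower edge of the shaker's open mouth (17 wide, 13 high), in its -x end: at x = -65, y = -10, z = 4 mm in the shaker's frame; axes as the shaker. Each rock lets out one spacer (at times none or two): tip the mouth up about 30 to 35 degrees for half a second, and one slides round into the exit lane; tip it down as far, and it slides out of the mouth.
- tray: Blue square parts tray, fixed, 176 x 176 outside, floor 6 thick, outer walls 4 thick and 24 high, cross of white ribs (4 thick, 24 high) along its x and y axes making four square compartments 82 mm wide, centred at x = +-43, y = +-43 mm. Origin: centre of its underside.
- green_mat: Green mat 170 (x) x 90 (y) x 3 high, fixed, the filled shaker's place. Origin: centre of its underside.
- orange_mat: Orange mat 170 (x) x 90 (y) x 3 high, fixed, the empties' place. Origin: centre of its underside; its x axis is its length.
- spacer0: Brass spacer, a round drum 15 across, 10 high, with a dark hole, 12 g. Origin: its centre; z along its hole. No. 1 from the mouth end of the shaker's store lane (y = +10) at the start.
- spacer1: Brass spacer, a round drum 15 across, 10 high, with a dark hole, 12 g. Origin: its centre; z along its hole. No. 2 from the mouth end of the shaker's store lane (y = +10) at the start.
- spacer2: Brass spacer, a round drum 15 across, 10 high, with a dark hole, 12 g. Origin: its centre; z along its hole. No. 3 from the mouth end of the shaker's store lane (y = +10) at the start.
- spacer3: Brass spacer, a round drum 15 across, 10 high, with a dark hole, 12 g. Origin: its centre; z along its hole. No. 4 from the mouth end of the shaker's store lane (y = +10) at the start.
- spacer4: Brass spacer, a round drum 15 across, 10 high, with a dark hole, 12 g. Origin: its centre; z along its hole. No. 5 from the mouth end of the shaker's store lane (y = +10) at the start.
- spacer5: Brass spacer, a round drum 15 across, 10 high, with a dark hole, 12 g. Origin: its centre; z along its hole. No. 6 from the mouth end of the shaker's store lane (y = +10) at the start.
- highlighter: Yellow highlighter pen lying down, 120 long (x), 22 thick; a bystander. Origin: on its underside, about its middle.
- cutters: Red-handled cutters lying down, 150 long (x), 60 wide, 12 high; a bystander. Origin: on its underside, about its middle.
- wire_spool: Copper-coloured wire spool standing, 54 across, 44 high; a bystander. Origin: on its underside, about its middle.
- flux_bottle: Amber bottle with a red cap, 40 across, 85 high; a bystander. Origin: on its underside, about its middle.
- screwdriver: Yellow-handled screwdriver lying along its x, about 200 long, 30 thick; a bystander. Origin: on its underside, about its middle.
Mind the look-alikes: they are no part of the job. Several things have the shape of the shaker; the one meant has the colours described above.

How it is judged:
On the way, in this order (a step that is already met when the one before it is completed fails the run):
1. the shaker is lifted off its mat (underside over 30 mm up) with all six spacers still in it (height (world z) of shaker above 0.03 m and distance between each of spacer0, spacer1, spacer2, spacer3, spacer4, spacer5 and shaker below 0.07 m), for 0.1 s.
2. all six spacers lie in the tray, none on top of a rib or wall, while the shaker is still off the table (over 15 mm up) (horizontal distance between each of spacer0, spacer1, spacer2, spacer3, spacer4, spacer5 and tray below 0.115 m and z of spacer0 in the frame of tray between 0.0095 and 0.0265 m and z of spacer1 in the frame of tray between 0.0095 and 0.0265 m and z of spacer2 in the frame of tray between 0.0095 and 0.0265 m and z of spacer3 in the frame of tray between 0.0095 and 0.0265 m and z of spacer4 in the frame of tray between 0.0095 and 0.0265 m and z of spacer5 in the frame of tray between 0.0095 and 0.0265 m and height (world z) of shaker above 0.015 m), for 0.2 s.
At the end, for the whole second after the job is handed in: All six spacers lie still in the tray, down in its compartments, with at least one (so one to three) in each compartment; the shaker rests flat and released on the orange mat, its middle within 30 mm of the mat's middle along and across, its length within 0.4 rad of the mat's (horizontal distance between each of spacer0, spacer1, spacer2, spacer3, spacer4, spacer5 and tray below 0.115 m and z of spacer0 in the frame of tray between 0.0095 and 0.0265 m and z of spacer1 in the frame of tray between 0.0095 and 0.0265 m and z of spacer2 in the frame of tray between 0.0095 and 0.0265 m and z of spacer3 in the frame of tray between 0.0095 and 0.0265 m and z of spacer4 in the frame of tray between 0.0095 and 0.0265 m and z of spacer5 in the frame of tray between 0.0095 and 0.0265 m and x of shaker in the frame of orange_mat between -0.03 and 0.03 m and y of shaker in the frame of orange_mat between -0.03 and 0.03 m and z of shaker in the frame of orange_mat below 0.006 m and angle between shaker's own z axis and vertical below 0.06 rad and angle between the x axis of shaker and the x axis of orange_mat, either way round below 0.4 rad and linear speed of each of shaker, spacer0, spacer1, spacer2, spacer3, spacer4, spacer5 below 0.02 m/s and ((x of spacer0 in the frame of tray above 0 m and y of spacer0 in the frame of tray above 0 m) or (x of spacer1 in the frame of tray above 0 m and y of spacer1 in the frame of tray above 0 m) or (x of spacer2 in the frame of tray above 0 m and y of spacer2 in the frame of tray above 0 m) or (x of spacer3 in the frame of tray above 0 m and y of spacer3 in the frame of tray above 0 m) or (x of spacer4 in the frame of tray above 0 m and y of spacer4 in the frame of tray above 0 m) or (x of spacer5 in the frame of tray above 0 m and y of spacer5 in the frame of tray above 0 m)) and ((x of spacer0 in the frame of tray above 0 m and y of spacer0 in the frame of tray below 0 m) or (x of spacer1 in the frame of tray above 0 m and y of spacer1 in the frame of tray below 0 m) or (x of spacer2 in the frame of tray above 0 m and y of spacer2 in the frame of tray below 0 m) or (x of spacer3 in the frame of tray above 0 m and y of spacer3 in the frame of tray below 0 m) or (x of spacer4 in the frame of tray above 0 m and y of spacer4 in the frame of tray below 0 m) or (x of spacer5 in the frame of tray above 0 m and y of spacer5 in the frame of tray below 0 m)) and ((x of spacer0 in the frame of tray below 0 m and y of spacer0 in the frame of tray below 0 m) or (x of spacer1 in the frame of tray below 0 m and y of spacer1 in the frame of tray below 0 m) or (x of spacer2 in the frame of tray below 0 m and y of spacer2 in the frame of tray below 0 m) or (x of spacer3 in the frame of tray below 0 m and y of spacer3 in the frame of tray below 0 m) or (x of spacer4 in the frame of tray below 0 m and y of spacer4 in the frame of tray below 0 m) or (x of spacer5 in the frame of tray below 0 m and y of spacer5 in the frame of tray below 0 m)) and ((x of spacer0 in the frame of tray below 0 m and y of spacer0 in the frame of tray above 0 m) or (x of spacer1 in the frame of tray below 0 m and y of spacer1 in the frame of tray above 0 m) or (x of spacer2 in the frame of tray below 0 m and y of spacer2 in the frame of tray above 0 m) or (x of spacer3 in the frame of tray below 0 m and y of spacer3 in the frame of tray above 0 m) or (x of spacer4 in the frame of tray below 0 m and y of spacer4 in the frame of tray above 0 m) or (x of spacer5 in the frame of tray below 0 m and y of spacer5 in the frame of tray above 0 m))); the robot touches nothing.
It fails at once if a bystander is moved by more than 30 mm (distance of any of highlighter, cutters, wire_spool, flux_bottle, screwdriver from where it was at the start of the episode above 0.03 m).
It fails at once if the fingers press on a spacer with more than 1 N (contact force between any of spacer0, spacer1, spacer2, spacer3, spacer4, spacer5 and the fingers above 1 N).
It also fails if it takes over 72 s, if anything falls off the work surface, if the arm or the gripper's body presses on something with over 40 N, if the wrist force passes 120 N, or if a joint passes its speed limit or range.

## Working session

There is one attempt and no reset: what is moved stays moved. The work goes in short steps, Python scripts to look and compute and a shell command to move; the robot and the scene stay as the last step left them, time stands still between calls to the robot, and variables do not carry over. Pictures are saved under pics/ and viewed, at most 10 in all, crops included, and the job is handed in when it is done.

```bash
ls -la; python3 -m inch 2>&1 | head -20; python3 - <<'E'
from station import bot
import cv2
print([a for a in dir(bot) if a[0]!='_']); o=bot.get_obs(); print(o)
import os; os.makedirs('pics',exist_ok=True)
import pickle
for n in('scene','side'):
    c=bot.read_camera(n); cv2.imwrite(f'pics/{n}0.png',c['color'][:,:,::-1]); pickle.dump(c,open(f'{n}.pkl','wb'))
    print(n,c['mtx'],c['world_from_camera'],[k for k in c])
E
```

```text
total 12
drwxr-xr-x  3 agent agent 4096 Dec  3 08:11 .
drwxr-xr-x 23 root  root  4096 Dec  3 08:11 ..
drwxr-xr-x  2 agent agent 4096 Dec  3 08:11 pics
invalid input
['PlanningError', 'finger_overhang', 'get_obs', 'hand_in', 'read_camera']
{'t': 0.0, 'q': array([-1.37415561,  0.47779764,  0.02230736,  1.55643902, -0.01150291,
        1.10928635, -0.08313579]), 'joint_vel': array([ 0.00195488, -0.00047707, -0.00118788,  0.00112584,  0.00044673,
       -0.00138745,  0.00090238]), 'joint_torque': array([-5.84139307e-04, -5.96439278e+01,  1.60784058e+00, -2.81192780e+01,
        1.24993184e-02,  9.48058383e-03,  3.55157184e-07]), 'eef_pos': array([0.20235543, 0.64336996, 0.24433195]), 'tool_rot': array([-7.89957516e-05,  1.51774767e-01,  9.88414694e-01, -8.97927461e-04]), 'contact_force': array([-0.50306643, -0.36067015, -0.44866325]), 'torque': array([-0.03761018,  0.00787677, -0.00499594]), 'grasp_force': 0.0, 'gripper_width': 0.9995344112104628}
scene [[435.35949432   0.         329.84690493]
 [  0.         435.35949432 239.65875645]
 [  0.           0.           1.        ]] [[ 0.56664287 -0.69383731  0.44441607  1.02064252]
 [ 0.82391311  0.48309058 -0.2962949  -0.35822968]
 [-0.00911276  0.53405362  0.8454015   1.0850062 ]
 [ 0.          0.          0.          1.        ]] ['color', 'mtx', 'world_from_camera']
side [[485.08458933   0.         323.42572529]
 [  0.         485.08458933 252.11908517]
 [  0.           0.           1.        ]] [[ 0.88168097  0.34239552 -0.32465978  0.10230989]
 [-0.47172353  0.62394993 -0.62302761 -0.68897019]
 [-0.01075042  0.70246124  0.7116408   0.88352394]
 [ 0.          0.          0.          1.        ]] ['color', 'mtx', 'world_from_camera']
```

View pics/scene0.png

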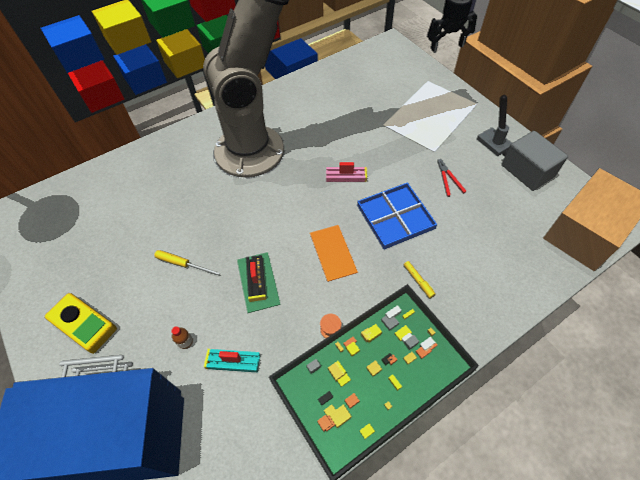

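View pics/side0.png

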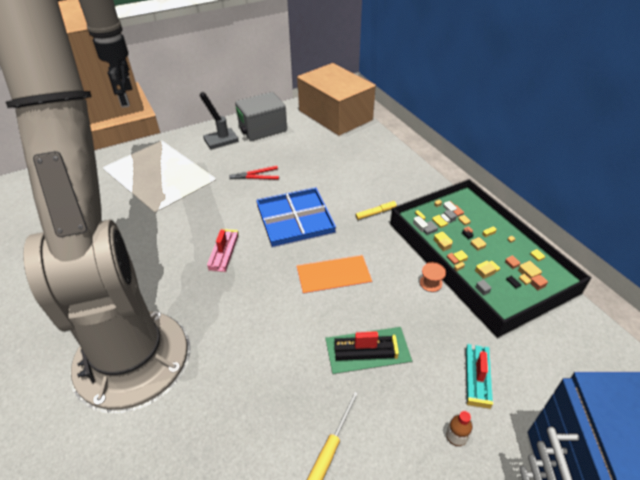

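```bash
cat > geo.py <<'E'
import numpy as np,pickle,cv2
def ray(n,u,v):
    c=pickle.load(open(f'{n}.pkl','rb')); K=c['mtx'];T=c['world_from_camera']
    d=T[:3,:3]@np.array([(u-K[0,2])/K[0,0],-(v-K[1,2])/K[1,1],-1]); return T[:3,3],d
def at(n,u,v,z):
    o,d=ray(n,u,v); return np.round(o+d*(z-o[2])/d[2],4)
E
python3 - <<'E'
from geo import *
for nm,u,v,z in [('tray corner L',357,207,.024),('top',408,183,.024),('right',437,217,.024),('bot',386,248,.024),('ctr',397,212,.024),
 ('green tl',238,256,.003),('tr',269,252,.003),('br',280,303,.003),('bl',246,312,.003),('or tl',311,233,.003),('tr',337,225,.003),('br',357,270,.003),('bl',330,281,.003),
 ('shaker mouth',257,257,.02),('yellow',258,297,.02),('hl',420,280,.01),('cut',450,178,.01),('spool',331,325,.02),('pink',347,173,.02),('bottle',181,338,.04),('driver',187,264,.01),('pcb tl',270,380,.02),('pcb t',408,288,.02)]:
    p=at('scene',u,v,z); print(nm,p,'r',round(float(np.hypot(p[0],p[1])),3))
a=cv2.imread('pics/scene0.png')[235:325,210:360]; b=cv2.imread('pics/side0.png')[310:390,310:430]
cv2.imwrite('pics/c1.png',np.vstack([cv2.resize(a,(600,300),interpolation=3)[:,:], cv2.resize(b,(600,300),interpolation=3)]))
E
```

```text
tray corner L [0.4136 0.1472 0.024 ] r 0.439
top [0.4298 0.3337 0.024 ] r 0.544
right [0.5793 0.3202 0.024 ] r 0.662
bot [0.5773 0.1288 0.024 ] r 0.591
ctr [0.4971 0.2344 0.024 ] r 0.55
green tl [ 0.3466 -0.2275  0.003 ] r 0.415
tr [ 0.3861 -0.1474  0.003 ] r 0.413
br [ 0.5415 -0.2037  0.003 ] r 0.579
bl [ 0.5121 -0.2917  0.003 ] r 0.589
or tl [ 0.4006 -0.0117  0.003 ] r 0.401
tr [0.4212 0.0681 0.003 ] r 0.427
br [0.5787 0.0265 0.003 ] r 0.579
bl [ 0.5638 -0.0555  0.003 ] r 0.567
shaker mouth [ 0.3909 -0.1869  0.02  ] r 0.433
yellow [ 0.5005 -0.2456  0.02  ] r 0.558
hl [0.7056 0.1478 0.01  ] r 0.721
cut [0.4829 0.466  0.01  ] r 0.671
spool [ 0.6766 -0.1298  0.02  ] r 0.689
pink [0.2842 0.2032 0.02  ] r 0.349
bottle [ 0.4982 -0.4608  0.04  ] r 0.679
driver [ 0.2916 -0.3595  0.01  ] r 0.463
pcb tl [ 0.7077 -0.3296  0.02  ] r 0.781
pcb t [0.7085 0.1007 0.02  ] r 0.716
```

View pics/c1.png

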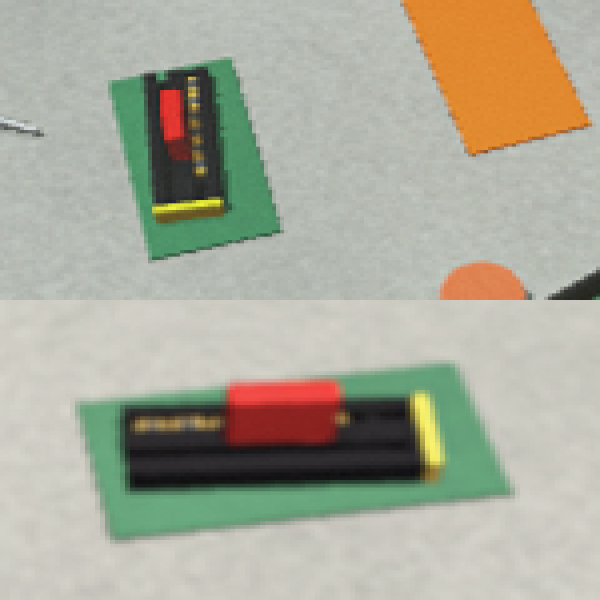

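The shaker sits on the green mat (scene 257,277 and side 366,346): black, red fin, yellow plate at the far end, spacers in the left lane. The pink (347,173) and teal (232,360) shakers are look-alikes. The moves have no pitch axis, so on the way I'll test whether the reach limit gives one.

```bash
python3 -m inch '[[0,-0.05,0,0],[0,-0.05,0,0],[0,-0.05,0,0],[0,-0.05,0,0],[0,-0.05,0,0],[0,-0.05,0,0],[0,-0.05,0,0]]'; python3 -c "
from station import bot
o=bot.get_obs();print(o['eef_pos'],o['tool_rot'],o['q'],o['t'])"
```

```text
t: 0.8
eef_pos: [0.097, 0.3078, 0.2448]
tool_rot: [0.0, 0.152, 0.988, -0.0]
contact_force: [-0.7, -0.8, 0.9]
gripper_width: 0.998
grasp_force: 0.0
[0.09696851 0.30780945 0.2447987 ] [ 4.95053256e-05  1.51838273e-01  9.88405293e-01 -3.35469737e-04] [-1.40755    -0.13266348 -0.04721801  2.30252348 -0.0074666   0.97227358
 -0.18420201] 0.8
```

```bash
python3 -m inch '[[0,-0.05,0,0],[0,-0.05,0,0],[0,-0.03,0,0]]'; python3 -c "
from station import bot
o=bot.get_obs();print(o['eef_pos'],o['tool_rot'],o['q'],o['t'])"
```

```text
t: 1.1
eef_pos: [0.0682, 0.217, 0.2451]
tool_rot: [-0.003, 0.149, 0.989, 0.0]
contact_force: [0.4, -0.4, 1.8]
gripper_width: 1.001
grasp_force: 0.0
[0.06821739 0.21697532 0.24505012] [-3.18464382e-03  1.48910363e-01  9.88845569e-01  3.80377460e-05] [-1.07705186 -0.33358315 -0.33627581  2.43396242 -0.13398376  1.0278583
 -0.0546548 ] 1.1
```

```bash
python3 -m inch '[[0,-0.04,0,0],[0,0,0,0]]'; python3 -c "
from station import bot
o=bot.get_obs();print(o['eef_pos'],o['tool_rot'],o['q'],o['t'])"
```

```text
t: 1.3
eef_pos: [0.0684, 0.2087, 0.2414]
tool_rot: [-0.004, 0.154, 0.988, -0.01]
contact_force: [0.7, -0.6, 0.3]
gripper_width: 1.002
grasp_force: 0.0
[0.06837535 0.2087329  0.24139973] [-0.00411397  0.1544514   0.98793964 -0.01015435] [-0.89792673 -0.33561717 -0.46108466  2.4351375  -0.17865628  1.03743371
  0.01882137] 1.3
```

```bash
python3 -m inch '[[-0.05,0,0,0],[-0.05,0,0,0],[-0.05,0,0,0],[-0.05,0,0,0],[-0.05,-0.01,0,0],[-0.05,-0.03,0,0],[-0.04,-0.04,0,0],[-0.04,-0.04,0,0],[-0.04,-0.04,0,0],[-0.04,-0.04,0,0],[-0.02,-0.04,0,0],[0,-0.04,0,0]]'; cat > look.py <<'E'
import sys,cv2,pickle,numpy as np
from station import bot
from scipy.spatial.transform import Rotation as R
cam,name=sys.argv[1:3]
o=bot.get_obs(); c=bot.read_camera(cam)
if cam=='wrist':
    T=np.eye(4); T[:3,:3]=R.from_quat(np.roll(o['tool_rot'],-1)).as_matrix(); T[:3,3]=o['eef_pos']
    c['world_from_camera']=T@c['hand_eye']
pickle.dump(c,open(f'{cam}.pkl','wb'))
im=c['color'][:,:,::-1]
if len(sys.argv)>3:
    x0,y0,x1,y1,s=map(int,sys.argv[3:8]); im=cv2.resize(im[y0:y1,x0:x1],None,fx=s,fy=s,interpolation=3)
cv2.imwrite(f'pics/{name}.png',im); print(o['t'],o['eef_pos'],o['tool_rot'])
E
python3 look.py wrist w1
```

```text
t: 2.5
eef_pos: [0.4257, -0.1723, 0.2442]
tool_rot: [-0.004, 0.15, 0.989, -0.011]
contact_force: [-0.2, 0.2, 0.1]
gripper_width: 1.003
grasp_force: 0.0
2.5 [ 0.42565367 -0.17226134  0.24416897] [-0.00408814  0.15040176  0.98855011 -0.01145759]
```

View pics/w1.png

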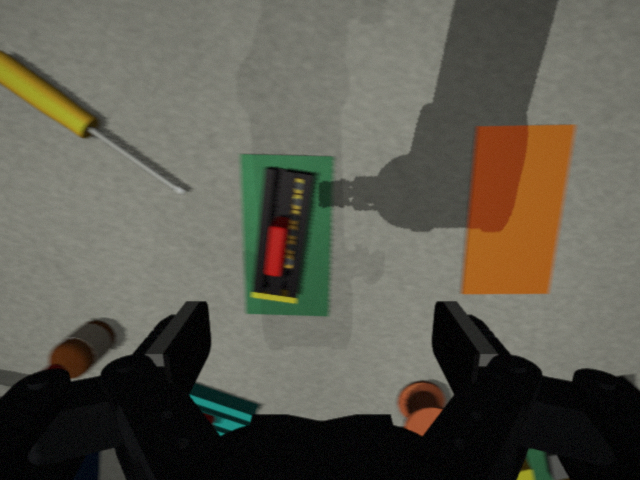

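```bash
python3 look.py wrist w2 225 140 345 330 3; python3 - <<'E'
from geo import *
from station import bot
from scipy.optimize import least_squares
from scipy.spatial.transform import Rotation as R
for nm,u,v,z in [('mouth L',267,168,.023),('mouth R',315,175,.023),('mouth mid',291,171,.023),('yel L',252,294,.023),('yel R',297,300,.023),('fin near L',269,226,.065),('fin near R',288,226,.065),('fin far L',265,274,.065),('fin far R',284,276,.065),('or tl',477,126,.003),('tr',574,124,.003),('bl',463,294,.003),('br',550,294,.003)]: print(nm,at('wrist',u,v,z))
print('toolbox',at('scene',180,372,.2),at('scene',165,372,.0))
o=bot.get_obs()
D=[([-1.37415561,0.47779764,0.02230736,1.55643902,-0.01150291,1.10928635,-0.08313579],[0.20235543,0.64336996,0.24433195],[-7.9e-05,.151774767,.988414694,-.000897927]),
([-1.40755,-0.13266348,-0.04721801,2.30252348,-0.0074666,0.97227358,-0.18420201],[0.09696851,0.30780945,0.2447987],[4.95e-05,.151838,.988405,-.00033547]),
([-1.07705186,-0.33358315,-0.33627581,2.43396242,-0.13398376,1.0278583,-0.0546548],[.06821739,.21697532,.24505],[-.00318464,.14891036,.98884557,.00003804]),
([-0.89792673,-0.33561717,-0.46108466,2.4351375,-0.17865628,1.03743371,0.01882137],[.06837535,.2087329,.24139973],[-.00411397,.1544514,.98793964,-.01015435]),
(list(o['q']),list(o['eef_pos']),list(o['tool_rot']))]
print(o['q'])
import itertools
def fk(q,p,s):
    off=p[0];q=np.array(q)*s
    T=np.array([0,0,0.]);M=R.from_euler('z',q[0]+off)*R.from_euler('y',q[1])
    T=np.array([0,0,p[1]])+M.apply([p[5],0,p[2]]);M=M*R.from_euler('z',q[2])*R.from_euler('y',q[3])
    T=T+M.apply([p[6],0,p[3]]);M=M*R.from_euler('z',q[4])*R.from_euler('y',q[5]);T=T+M.apply([0,0,p[4]])
    return T,M*R.from_euler('z',q[6]+p[7])
def res(p,s):
    r=[]
    for q,x,t in D:
        T,M=fk(q,p,s); r+=list(T-x)+list((M.inv()*R.from_quat(np.roll(t,-1))).as_rotvec()*.3)
    return r
best=None
for s1,s3,s5,s7 in itertools.product([1,-1],repeat=4):
  s=np.array([s1,1,s3,1,s5,1,s7])
  for off in (-2,0,2):
   for o7 in (0,1.6,3.1,-1.6):
    f=least_squares(res,[off,.36,.54,.48,.37,0,0,o7],args=(s,))
    if best is None or f.cost<best[0]: best=(f.cost,f.x,s)
print(best); pickle.dump(best,open('fk.pkl','wb'))
E
```

```text
2.55 [ 0.42160712 -0.17837037  0.24424303] [-0.00488543  0.15438645  0.98791967 -0.01247763]
mouth L [ 0.3696 -0.219   0.023 ]
mouth R [ 0.389  -0.1789  0.023 ]
mouth mid [ 0.3789 -0.1988  0.023 ]
yel L [ 0.4833 -0.2766  0.023 ]
yel R [ 0.5029 -0.2352  0.023 ]
fin near L [ 0.4138 -0.226   0.065 ]
fin near R [ 0.4186 -0.2107  0.065 ]
fin far L [ 0.4535 -0.2441  0.065 ]
fin far R [ 0.4602 -0.2288  0.065 ]
or tl [ 0.3935 -0.0229  0.003 ]
tr [0.4188 0.0617 0.003 ]
bl [ 0.5562 -0.0703  0.003 ]
br [0.5827 0.0158 0.003 ]
toolbox [ 0.6431 -0.4764  0.2   ] [ 0.5366 -0.5338  0.    ]
[-0.18220706  0.11383585  0.46185738  2.07819353 -0.03181112  0.9691054
  1.55547214]
(np.float64(0.0010752708033326406), array([-0.11907201,  0.5263826 ,  0.54111237,  0.53233364,  0.41430899,
        0.01765052,  0.1238817 ,  1.45173819]), array([-1,  1, -1,  1, -1,  1, -1]))
```

View pics/w2.png

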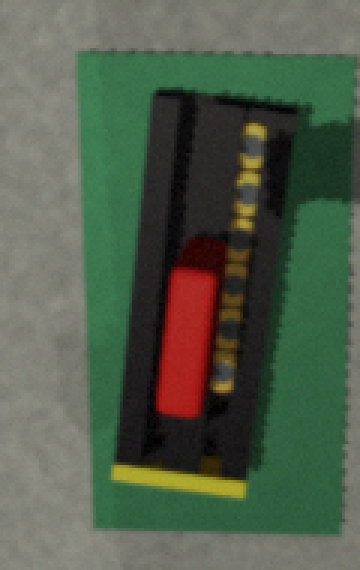

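```bash
python3 - <<'E'
from geo import *
from station import bot
P={}
for nm,u,v,z in [('mL',276,170.7,.023),('mR',324.3,176,.023),('yL',263.3,295,.023),('yR',307.3,301.7,.023),('fnL',282.3,229.3,.065),('fnR',297.3,229.3,.065),('ffL',277.3,277.7,.065),('ffR',291.7,279.3,.065)]: P[nm]=at('wrist',u,v,z);print(nm,P[nm])
f=(P['fnL']+P['fnR']+P['ffL']+P['ffR'])/4; d=P['ffL']+P['ffR']-P['fnL']-P['fnR']; print('fin',f,np.degrees(np.arctan2(d[1],d[0])),np.linalg.norm(d)/2)
f=(P['mL']+P['mR']+P['yL']+P['yR'])/4; d=P['yL']+P['yR']-P['mL']-P['mR']; print('body',f,np.degrees(np.arctan2(d[1],d[0])),np.linalg.norm(d)/2)
from scipy.optimize import least_squares
from scipy.spatial.transform import Rotation as R
o=bot.get_obs(); print(o['eef_pos'],o['q'])
D=[([-1.37415561,0.47779764,0.02230736,1.55643902,-0.01150291,1.10928635,-0.08313579],[0.20235543,0.64336996,0.24433195],[-7.9e-05,.151774767,.988414694,-.000897927]),
([-1.40755,-0.13266348,-0.04721801,2.30252348,-0.0074666,0.97227358,-0.18420201],[0.09696851,0.30780945,0.2447987],[4.95e-05,.151838,.988405,-.00033547]),
([-1.07705186,-0.33358315,-0.33627581,2.43396242,-0.13398376,1.0278583,-0.0546548],[.06821739,.21697532,.24505],[-.00318464,.14891036,.98884557,.00003804]),
([-0.89792673,-0.33561717,-0.46108466,2.4351375,-0.17865628,1.03743371,0.01882137],[.06837535,.2087329,.24139973],[-.00411397,.1544514,.98793964,-.01015435]),
(list(o['q']),list(o['eef_pos']),list(o['tool_rot']))]
import itertools
E=lambda a,q:R.from_euler(a,q)
def fk(q,p,s):
    q=np.array(q)*s
    M=E('z',q[0]+p[0])*E('y',q[1]); T=np.array([0,0,p[1]])+M.apply([0,0,p[2]])
    M=M*E('z',q[2]); T=T+M.apply([p[5],p[9],0]); M=M*E('y',q[3]); T=T+M.apply([p[6],p[10],p[3]])
    M=M*E('z',q[4]+p[8])*E('y',q[5]); T=T+M.apply([p[11],0,p[4]])
    return T,M*E('z',q[6]+p[7])
def res(p,s):
    r=[]
    for q,x,t in D:
        T,M=fk(q,p,s); r+=list(T-x)+list((M.inv()*R.from_quat(np.roll(t,-1))).as_rotvec()*.3)
    return r+list(1e-3*np.array(p[5:])*[1,1,0,1,1,1,1])
rs=[]
for s in itertools.product([1,-1],repeat=4):
  s=np.array([s[0],1,s[1],1,s[2],1,s[3]])
  for off in (-1.6,0,1.6,3.1):
   for o7 in (0,1.6,3.1,-1.6):
    for o5 in (0,3.14):
     f=least_squares(res,[off,.36,.54,.48,.37,0,0,o7,o5,0,0,0],args=(s,),max_nfev=60); rs.append((f.cost,tuple(s),f.x))
rs.sort(key=lambda a:a[0])
for r in rs[:2]: print(r[0],r[1],np.round(r[2],3))
E
```

```text
mL [ 0.3744 -0.2119  0.023 ]
mR [ 0.3925 -0.1711  0.023 ]
yL [ 0.4877 -0.266   0.023 ]
yR [ 0.5078 -0.2258  0.023 ]
fnL [ 0.4199 -0.2162  0.065 ]
fnR [ 0.4237 -0.2041  0.065 ]
ffL [ 0.4599 -0.235   0.065 ]
ffR [ 0.4651 -0.2234  0.065 ]
fin [ 0.44215  -0.219675  0.065   ] -25.082365537505105 0.044937651251484016
body [ 0.4406 -0.2187  0.023 ] -25.451669122859983 0.12658534670332108
[ 0.42198486 -0.17520972  0.24393811] [-0.18220706  0.11383585  0.46185738  2.07819353 -0.03181112  0.9691054
  1.55547214]
6.822108115543599e-05 (np.int64(-1), np.int64(1), np.int64(-1), np.int64(1), np.int64(-1), np.int64(1), np.int64(-1)) [ 0.018  0.156  0.567  0.393  0.303 -0.01  -0.062  1.589 -0.    -0.037
 -0.037 -0.043]
6.822108115547126e-05 (np.int64(-1), np.int64(1), np.int64(-1), np.int64(1), np.int64(-1), np.int64(1), np.int64(-1)) [ 0.018  0.156  0.567  0.393  0.303 -0.01  -0.062  1.589 -0.    -0.037
 -0.037 -0.043]
```

```bash
python3 -m inch '[[-0.032,-0.036,0.03,7.6],[0,0,0.045,0],[0,0,0.045,0],[0,0,0.04,0],[0,0,0,0]]'; python3 look.py wrist w3
```

```text
t: 3.1
eef_pos: [0.4356, -0.2096, 0.0839]
tool_rot: [-0.009, 0.215, 0.976, -0.011]
contact_force: [-0.7, 0.4, 1.6]
gripper_width: 0.999
grasp_force: 0.0
3.1 [ 0.43560728 -0.20960814  0.08393051] [-0.00921774  0.21507336  0.97649326 -0.0109266 ]
```

View pics/w3.png

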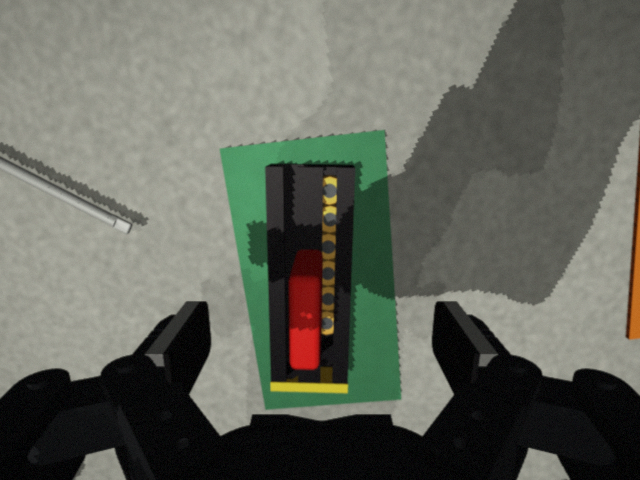

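```bash
python3 - <<'E'
from geo import *
from station import bot
p=np.mean([at('wrist',u,v,.065) for u,v in [(291,277),(321,277),(290,369),(320,369)]],0)
o=bot.get_obs();e=o['eef_pos'];q=o['tool_rot']
from scipy.spatial.transform import Rotation as R
M=R.from_quat(np.roll(q,-1)).as_matrix();print(p,e,M.T@(p-e)+0,M[:,2])
E
```

```text
[ 0.44235 -0.21985  0.065  ] [ 0.43729853 -0.21052578  0.08654617] [-0.00870436 -0.00581249  0.02161353] [-0.01857825 -0.01806565 -0.99966418]
```

```bash
python3 -m inch '[[-0.008,-0.006,0.02,0],[0,0,0.019,0],[0,0,0,0]]' && python3 -m inch '[[0,0,0,0],[0,0,0,0],[0,0,0,0],[0,0,0,0],[0,0,0,0],[0,0,0,0]]' 0 70
```

```text
t: 3.45
eef_pos: [0.4435, -0.2211, 0.0499]
tool_rot: [-0.004, 0.216, 0.976, -0.01]
contact_force: [-0.5, -0.3, -0.3]
gripper_width: 1.002
grasp_force: 0.0
t: 4.05
eef_pos: [0.4432, -0.2216, 0.0499]
tool_rot: [-0.004, 0.216, 0.976, -0.01]
contact_force: [-1.6, 1.5, 8.9]
gripper_width: 0.152
grasp_force: 68.4
```

```bash
python3 -m inch '[[0,0,-0.04,0],[0,0,-0.04,0],[0,0,-0.05,0],[-0.01,0,-0.05,5],[-0.01,0,-0.05,5]]'; python3 -c "
from station import bot
o=bot.get_obs();print(o['q'],o['grasp_force'])"
```

```text
t: 4.55
eef_pos: [0.4621, -0.2264, 0.2789]
tool_rot: [-0.004, 0.302, 0.953, -0.01]
contact_force: [1.6, -0.4, -2.7]
gripper_width: 0.151
grasp_force: 68.8
[-0.16982186  0.19147015  0.56991816  1.92123312 -0.09383227  1.06638525
  1.39422126] 68.84584307670593
```

```bash
python3 -m inch '[[-0.02,0.003,-0.012,8.5],[-0.019,0.006,-0.012,8.5],[-0.018,0.009,-0.012,8.5],[-0.016,0.012,-0.012,8.5],[-0.014,0.014,-0.012,8.5],[-0.012,0.016,-0.012,8.5],[-0.010,0.017,-0.012,8.5],[-0.007,0.019,-0.012,8.5],[-0.004,0.020,-0.012,8.5],[-0.001,0.02,-0.012,8.5],[0.002,0.020,-0.012,8.5],[0.005,0.019,-0.012,8.5]]' && python3 -m inch '[[0.007,0.019,-0.012,8.5],[0.010,0.017,-0.012,8.5],[0.013,0.016,-0.012,8.5],[0.015,0.014,-0.012,8.5],[0.017,0.011,-0.012,8.5],[0.018,0.009,-0.012,8.5],[0.019,0.006,-0.012,8.5],[0.02,0.003,-0.012,8.5],[0.03,0,0,0],[0.04,0,0,0]]'; python3 -c "
from station import bot
o=bot.get_obs();print(o['q'],o['grasp_force'])"
```

```text
t: 5.75
eef_pos: [0.6833, -0.3246, 0.4196]
tool_rot: [0.005, 0.931, 0.364, -0.01]
contact_force: [-0.6, 0.6, -1.6]
gripper_width: 0.152
grasp_force: 68.9
t: 6.75
eef_pos: [0.8222, -0.3563, 0.4529]
tool_rot: [0.014, 0.997, -0.071, 0.006]
contact_force: [-1.0, -2.6, -1.7]
gripper_width: 0.148
grasp_force: 69.2
[ 0.26014973  0.99658996  0.62820151  0.25099437 -0.53403901  1.91511918
 -1.28779545] 69.17667388916016
```

```bash
python3 -m inch '[[0.047,0.015,0,0],[0.047,0.015,0,0],[0.047,0.015,0,0],[0.047,0.015,0,0]]'; cat > st.py <<'E'
from station import bot
import numpy as np
from scipy.spatial.transform import Rotation as R
o=bot.get_obs();M=R.from_quat(np.roll(o['tool_rot'],-1)).as_matrix()
print('t',o['t'],'p',o['eef_pos'].round(3),'q',o['q'].round(2),'gf',round(float(o['grasp_force'])))
z=M[:,2];x=M[:,0];print('x',x.round(3),'y',M[:,1].round(3),'lean',np.degrees(np.arccos(-z[2])).round(1),'dir',np.degrees(np.arctan2(z[1],z[0])).round(1),'x elev',np.degrees(np.arcsin(x[2])).round(1),'y elev',np.degrees(np.arcsin(M[2,1])).round(1),'xyaw',np.degrees(np.arctan2(x[1],x[0])).round(1))
E
python3 st.py
```

```text
t: 7.15
eef_pos: [0.8415, -0.3869, 0.4227]
tool_rot: [0.005, 0.996, -0.082, 0.031]
contact_force: [39.5, 44.9, 5.8]
gripper_width: 0.15
grasp_force: 71.2
t 7.15 p [ 0.842 -0.387  0.423] q [ 0.27  1.12  1.46  0.24 -1.37  1.92 -1.21] gf 71
x [ 0.985 -0.164  0.063] y [-0.164 -0.986  0.004] lean 3.6 dir -13.3 x elev 3.6 y elev 0.2 xyaw -9.4
```

```bash
python3 -m inch '[[0,0,0,0]]' | grep contact; python3 -m inch '[[0.03,0.01,0,0],[0.03,0.01,0,0]]'|grep contact; python3 st.py
```

```text
contact_force: [-0.5, -1.0, -2.6]
contact_force: [0.6, -0.0, -1.4]
t 7.45 p [ 0.84  -0.391  0.421] q [ 0.28  1.13  1.46  0.24 -1.37  1.92 -1.21] gf 71
x [ 0.984 -0.166  0.061] y [-0.166 -0.986  0.004] lean 3.5 dir -13.4 x elev 3.5 y elev 0.2 xyaw -9.6
```

```bash
python3 -m inch '[[0,0,-0.04,0],[0,0,-0.04,0],[0,0,-0.04,0]]'|grep contact; python3 st.py
```

```text
contact_force: [0.2, 0.5, -1.2]
t 7.75 p [ 0.824 -0.386  0.505] q [ 0.28  1.03  1.46  0.24 -1.37  1.92 -1.21] gf 71
x [ 0.975 -0.163  0.152] y [-0.167 -0.986  0.014] lean 8.8 dir -14.9 x elev 8.8 y elev 0.8 xyaw -9.5
```

```bash
python3 -m inch '[[0,0,-0.05,0],[0,0,-0.05,0],[0,0,-0.05,0],[0,0,-0.05,0],[0,0,-0.05,0],[0,0,-0.05,0],[0,0,-0.05,0],[0,0,-0.05,0],[0,0,-0.05,0],[0,0,-0.05,0]]'|grep contact; python3 st.py
```

```text
contact_force: [-0.0, 0.2, -1.9]
t 8.75 p [ 0.684 -0.349  0.821] q [ 0.28  0.66  1.46  0.24 -1.37  1.92 -1.2 ] gf 71
x [ 0.854 -0.13   0.504] y [-0.181 -0.982  0.055] lean 30.5 dir -15.8 x elev 30.3 y elev 3.1 xyaw -8.6
```

```bash
python3 -m inch '[[0,0,-0.05,0],[0,0,-0.02,0],[0,0,0,0]]'|grep contact; python3 st.py; python3 - <<'E'
from geo import *
from scipy.ndimage import map_coordinates
from scipy.optimize import minimize
for n in('scene','side'):
    c=pickle.load(open(f'{n}.pkl','rb'));K=c['mtx'];Ti=np.linalg.inv(c['world_from_camera']);im=c['color'].astype(float)
    W=cv2.GaussianBlur(np.ascontiguousarray(np.minimum(im[:,:,0],im[:,:,1])),(0,0),1.0)  # ribs bright in red, blue plastic dark
    t=np.linspace(-.078,.078,80)
    def sc(p,sub=True):
        x,y,a=p;L=[]
        for k in(0,1):
            d=np.array([np.cos(a+k*np.pi/2),np.sin(a+k*np.pi/2)]);L.append(np.c_[x+t*d[0],y+t*d[1]])
        X=np.vstack(L);X=np.c_[X,np.full(len(X),.024),np.ones(len(X))]@Ti.T
        u=K[0,0]*X[:,0]/-X[:,2]+K[0,2];v=K[1,1]*-X[:,1]/-X[:,2]+K[1,2]
        return -map_coordinates(W,[v,u],order=1).mean()
    best=min(((sc((x,y,a)),x,y,a) for x in np.arange(.47,.53,.004) for y in np.arange(.2,.265,.004) for a in np.radians(np.arange(-44,45,2))))
    f=minimize(sc,best[1:],method='Nelder-Mead',options=dict(xatol=1e-5,initial_simplex=np.array(best[1:])+[[0,0,0],[.003,0,0],[0,.003,0],[0,0,.03]]))
    print(n,f.x[:2],np.degrees(f.x[2]),f.fun)
E
```

```text
contact_force: [-0.1, -0.7, -2.4]
t 9.05 p [ 0.655 -0.343  0.861] q [ 0.28  0.6   1.46  0.24 -1.37  1.92 -1.2 ] gf 71
x [ 0.827 -0.123  0.549] y [-0.186 -0.981  0.06 ] lean 33.5 dir -16.0 x elev 33.3 y elev 3.5 xyaw -8.4
scene [0.49615468 0.23176469] -10.256648554957513 -146.10580277211926
side [0.49721916 0.23417023] -10.294573032087088 -179.8295208832263
```

```bash
python3 -m inch '[[-0.0252,-0.0313,0.0232,0],[-0.0252,-0.0313,0.0232,0],[-0.0252,-0.0313,0.0232,0],[-0.0252,-0.0313,0.0232,0],[-0.0252,-0.0313,0.0232,0],[-0.0252,-0.0313,0.0232,0],[-0.0252,-0.0313,0.0232,0],[-0.0252,-0.0313,0.0232,0],[-0.0252,-0.0313,0.0232,0],[-0.0252,-0.0313,0.0232,0]]'|grep contact; python3 st.py
```

```text
contact_force: [-1.1, -0.2, -3.1]
t 10.05 p [ 0.647 -0.159  0.67 ] q [-1.31 -0.11  1.31  1.38  0.27  1.2  -1.79] gf 71
x [ 0.802 -0.175  0.571] y [-0.239 -0.97   0.038] lean 34.9 dir -17.0 x elev 34.8 y elev 2.2 xyaw -12.3
```

```bash
cat >> st.py <<'E'
import sys
if len(sys.argv)>3:
    d=M.T@(np.array(list(map(float,sys.argv[1:4])))-o['eef_pos']); n=np.linalg.norm(d)
    print('tool delta',d.round(4),'norm',n.round(3),'per row',(d/np.ceil(n/.048)).round(4),'x',int(np.ceil(n/.048)))
mo=o['eef_pos']+M@[.065,-.010,.043]; print('mouth',mo.round(3))
E
python3 st.py .600 .263 .14
```

```text
t 10.05 p [ 0.647 -0.159  0.67 ] q [-1.31 -0.11  1.31  1.38  0.27  1.2  -1.79] gf 71
x [ 0.802 -0.175  0.571] y [-0.239 -0.97   0.038] lean 34.9 dir -17.0 x elev 34.8 y elev 2.2 xyaw -12.3
tool delta [-0.4138 -0.4185  0.3381] norm 0.679 per row [-0.0276 -0.0279  0.0225] x 15
mouth [ 0.725 -0.168  0.671]
```

```bash
python3 -m inch '[[-0.0276,-0.0279,0.0225,0],[-0.0276,-0.0279,0.0225,0],[-0.0276,-0.0279,0.0225,0],[-0.0276,-0.0279,0.0225,0],[-0.0276,-0.0279,0.0225,0],[-0.0276,-0.0279,0.0225,0],[-0.0276,-0.0279,0.0225,0],[-0.0276,-0.0279,0.0225,0],[-0.0276,-0.0279,0.0225,0],[-0.0276,-0.0279,0.0225,0]]'|grep contact; python3 st.py .6 .263 .14
```

```text
contact_force: [0.9, 0.8, -0.6]
t 11.05 p [0.615 0.122 0.316] q [-1.21  0.15  0.79  2.04  0.53  0.6  -2.63] gf 71
x [ 0.802 -0.177  0.571] y [-0.24  -0.97   0.036] lean 34.9 dir -16.9 x elev 34.8 y elev 2.1 xyaw -12.4
tool delta [-0.1371 -0.1393  0.1134] norm 0.226 per row [-0.0274 -0.0279  0.0227] x 5
mouth [0.693 0.114 0.318]
```

```bash
cat >> st.py <<'E'
for dl in (-161.5,-144.5,-68,144.5):
    m2=(R.from_matrix(M)*R.from_euler('z',dl,degrees=True)).as_matrix(); print(dl,'mouth offs from TCP',(m2@[.065,-.010,.043]).round(3),'dir',m2[:,0].round(2))
E
python3 -m inch '[[-0.0274,-0.0279,0.0227,0],[-0.0274,-0.0279,0.0227,0],[-0.0274,-0.0279,0.0227,0],[-0.0274,-0.0279,0.0227,0],[-0.0274,-0.0279,0.0227,0]]'|grep contact; python3 st.py .6 .263 .12
```

```text
contact_force: [-0.6, 0.3, -2.4]
t 11.55 p [0.601 0.263 0.14 ] q [-1.32  0.58  0.75  2.06  0.42  0.31 -2.91] gf 71
x [ 0.802 -0.176  0.571] y [-0.24  -0.97   0.037] lean 34.9 dir -16.9 x elev 34.8 y elev 2.1 xyaw -12.4
tool delta [-0.012  -0.0004  0.016 ] norm 0.02 per row [-0.012  -0.0004  0.016 ] x 1
mouth [0.679 0.254 0.141]
-161.5 mouth offs from TCP [-0.026  0.015 -0.073] dir [-0.68  0.48 -0.55]
-144.5 mouth offs from TCP [-0.016  0.032 -0.07 ] dir [-0.51  0.71 -0.49]
-68 mouth offs from TCP [ 0.051  0.052 -0.029] dir [0.52 0.83 0.18]
144.5 mouth offs from TCP [-0.025 -0.043 -0.06 ] dir [-0.79 -0.42 -0.44]
```

```bash
python3 -m inch '[[-0.0183,0.0238,0.0188,0],[0,0,0,-8.5],[0,0,0,-8.5],[0,0,0,-8.5],[0,0,0,-8.5],[0,0,0,-8.5],[0,0,0,-8.5],[0,0,0,-8.5],[0,0,0,-8.5],[0,0,0,-8.5],[0,0,0,-8.5]]'|grep -E 'contact|eef'; python3 st.py | head -2
```

```text
eef_pos: [0.5907, 0.2393, 0.1161]
contact_force: [0.4, -0.0, -1.8]
t 12.65 p [0.591 0.239 0.116] q [-1.09  0.52  0.46  2.11  0.94  0.36 -1.9 ] gf 71
x [0.304 0.953 0.009] y [ 0.78  -0.254  0.572] lean 34.9 dir -16.9 x elev 0.5 y elev 34.9 xyaw 72.3
```

```bash
python3 -m inch '[[0,0,0,-8.5],[0,0,0,-8.5],[0,0,0,-8.5],[0,0,0,-8.5],[0,0,0,-8.5],[0,0,0,-8.5],[0,0,0,-8.5],[0,0,0,-8.5],[0,0,0,-8.5],[0,0,0,0],[0,0,0,0],[0,0,0,0]]'|grep -E 'contact|eef'; python3 -m inch '[[0,0,0,0],[0,0,0,0]]' >/dev/null; python3 st.py | grep -v offs; python3 look.py scene s1 340 130 500 260 5; python3 look.py side sd1 220 130 380 260 5; python3 -c "
import cv2,numpy as np
cv2.imwrite('pics/ss1.png',cv2.resize(np.hstack([cv2.imread('pics/s1.png'),cv2.imread('pics/sd1.png')]),(800,325)))"
```

```text
eef_pos: [0.5912, 0.2392, 0.1171]
contact_force: [0.4, -0.2, -2.6]
t 14.05 p [0.591 0.239 0.118] q [-0.89  0.48  0.2   2.1   1.1   0.47 -0.69] gf 71
x [-0.683  0.477 -0.554] y [0.482 0.863 0.149] lean 35.0 dir -16.8 x elev -33.6 y elev 8.5 xyaw 145.1
mouth [0.566 0.255 0.045]
14.05 [0.59134957 0.23934894 0.11771364] [ 0.3003899   0.26123209  0.91733448 -0.00460012]
14.1 [0.59138645 0.23936289 0.11778619] [ 0.30041509  0.26113018  0.91735537 -0.00457467]
```

View pics/ss1.png

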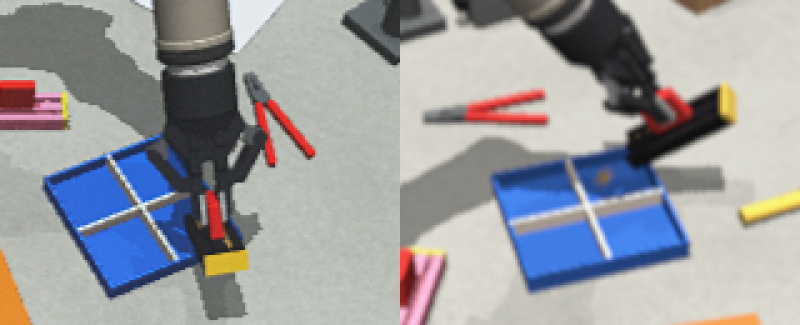

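```bash
cat > cnt.py <<'E'
from geo import *
from station import bot
import sys
from scipy.spatial.transform import Rotation as R
o=bot.get_obs();M=R.from_quat(np.roll(o['tool_rot'],-1)).as_matrix()
c=bot.read_camera('side');pickle.dump(c,open('side.pkl','wb'))
im=c['color'].astype(int);m=((im[:,:,0]-im[:,:,2])>15).astype(np.uint8)
n,l,s,ce=cv2.connectedComponentsWithStats(m)
th=np.radians(-10.3);print('t',o['t'],'p',o['eef_pos'].round(3),'xelev',np.degrees(np.arcsin(M[2,0])).round(1),'gf',round(float(o['grasp_force'])),'q6,7',o['q'][5:].round(2))
for i in range(1,n):
    p=at('side',*ce[i],.012);d=p[:2]-[.4967,.233];t=np.array([[np.cos(th),np.sin(th)],[-np.sin(th),np.cos(th)]])@d*1000
    if max(abs(t))<86 and s[i,4]>3: print('  blob',t.round(),'area',s[i,4],'px',ce[i].round())
if len(sys.argv)>3:
    m2=(R.from_matrix(M)*R.from_euler('z',float(sys.argv[3]),degrees=True)).as_matrix()
    print('delta after turn',(m2.T@np.array([float(sys.argv[1])-o['eef_pos'][0],float(sys.argv[2])-o['eef_pos'][1],.116-o['eef_pos'][2]])).round(4),'xelev',np.degrees(np.arcsin(m2[2,0])).round(1))
E
python3 cnt.py .574 .154 144.5
```

```text
t 14.15 p [0.591 0.239 0.118] xelev -33.6 gf 71 q6,7 [ 0.47 -0.69]
  blob [14. 64.] area 16 px [294. 201.]
  blob [2. 7.] area 150 px [295. 214.]
delta after turn [-0.0253  0.0832  0.0061] xelev 32.5
```

```bash
python3 -m inch '[[0,0,0,8.5],[0,0,0,8.5],[0,0,0,8.5],[0,0,0,8.5],[0,0,0,8.5],[0,0,0,8.5],[0,0,0,8.5],[0,0,0,8.5],[0,0,0,8.5],[0,0,0,8.5],[0,0,0,8.5],[0,0,0,8.5]]' >/dev/null; python3 -m inch '[[0,0,0,8.5],[0,0,0,8.5],[0,0,0,8.5],[0,0,0,8.5],[0,0,0,8.5],[-0.0126,0.0416,0.003,0],[-0.0126,0.0416,0.003,0],[0,0,0,0],[0,0,0,0]]'|grep contact;python3 st.py|head -3
```

```text
contact_force: [0.5, 0.7, -2.3]
t 16.3 p [0.575 0.155 0.121] q [-1.19  0.51  0.73  2.24  0.89  0.17 -2.96] gf 71
x [0.841 0.111 0.53 ] y [ 0.002 -0.979  0.202] lean 34.6 dir -17.4 x elev 32.0 y elev 11.7 xyaw 7.5
mouth [0.653 0.165 0.118]
```

```bash
python3 -m inch '[[0,0,0,-8.5],[0,0,0,-8.5],[0,0,0,-8.5],[0,0,0,-8.5],[0,0,0,-8.5],[0,0,0,-8.5],[0,0,0,-8.5],[0,0,0,-8.5],[0,0,0,-8.5],[0,0,0,-8.5],[0,0,0,-8.5],[0,0,0,-8.5]]' >/dev/null; python3 -m inch '[[0,0,0,-8.5],[0,0,0,-8.5],[0,0,0,-8.5],[0,0,0,-8.5],[0,0,0,-8.5],[0,0,0,0],[0,0,0,0],[0,0,0,0],[0,0,0,0]]'|grep contact;python3 st.py|head -3; sed -i 's/>15).astype/>15)\&(im[:,:,2]<110); m=m.astype/' cnt.py; python3 cnt.py .5 .27 136;  python3 look.py side sd2 220 130 380 260 4
```

```text
contact_force: [-0.4, 0.0, -1.9]
t 18.4 p [0.575 0.156 0.121] q [-0.83  0.41  0.27  2.22  1.24  0.38 -0.74] gf 71
x [-0.686  0.477 -0.549] y [0.486 0.862 0.143] lean 34.6 dir -17.3 x elev -33.3 y elev 8.2 xyaw 145.2
mouth [0.549 0.171 0.048]
t 18.4 p [0.575 0.156 0.121] xelev -33.3 gf 71 q6,7 [ 0.38 -0.74]
delta after turn [-0.0359 -0.1192 -0.0562] xelev 29.6
18.45 [0.57539701 0.15609005 0.1207262 ] [ 0.29716927  0.26214462  0.91810588 -0.00722584]
```

View pics/sd2.png

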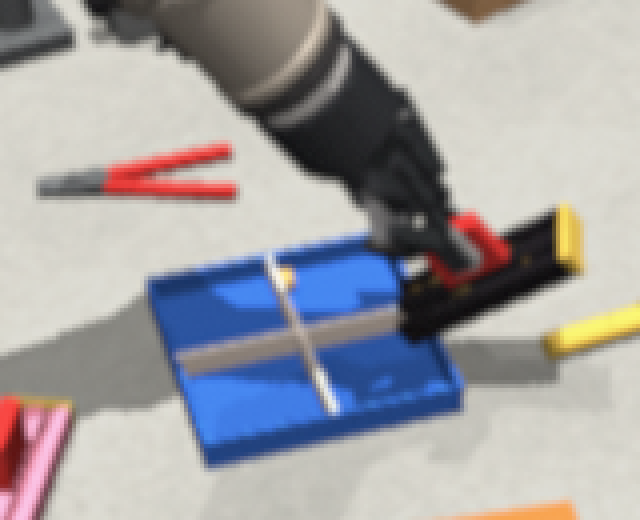

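```bash
python3 -m inch '[[0,0,0,8.5],[0,0,0,8.5],[0,0,0,8.5],[0,0,0,8.5],[0,0,0,8.5],[0,0,0,8.5],[0,0,0,8.5],[0,0,0,8.5],[0,0,0,8.5],[0,0,0,8.5],[0,0,0,8.5],[0,0,0,8.5]]' >/dev/null; python3 -m inch '[[0,0,0,8.5],[0,0,0,8.5],[0.03,0,0,8.5],[0.035,0,0,8.5],[0.035,0,0,8.5],[0,0,0,0],[0,0,0,0],[0,0,0,0],[0,0,0,0]]'|grep contact;python3 st.py|head -3; python3 look.py side sd3 300 160 400 220 8
```

```text
contact_force: [0.9, 0.0, -2.3]
t 20.6 p [0.654 0.194 0.164] q [-0.93  0.47  0.44  2.01  0.72  0.39 -2.71] gf 71
x [0.842 0.115 0.528] y [ 0.005 -0.979  0.205] lean 34.5 dir -17.5 x elev 31.9 y elev 11.9 xyaw 7.8
mouth [0.732 0.204 0.161]
20.6 [0.65383173 0.19386239 0.16423416] [0.09842144 0.95451146 0.03141397 0.27970388]
```

View pics/sd3.png

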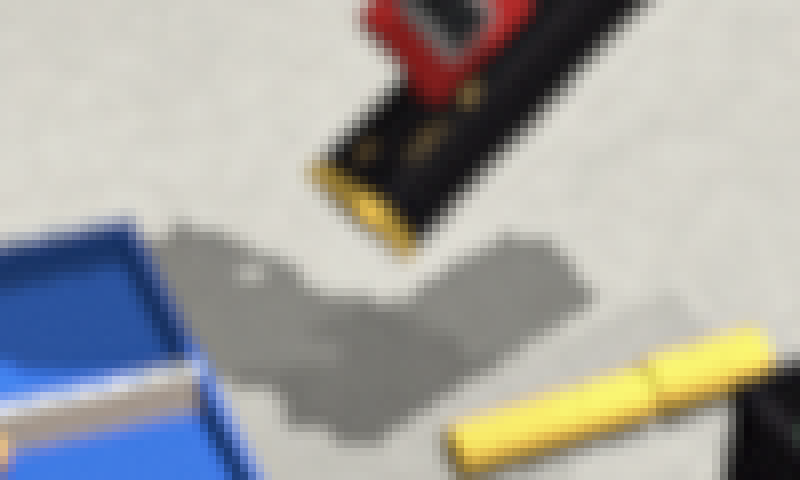

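```bash
python3 cnt.py .508 .252 0
```

```text
t 20.65 p [0.654 0.194 0.164] xelev 31.9 gf 71 q6,7 [ 0.39 -2.71]
  blob [11. 76.] area 11 px [291. 199.]
delta after turn [-0.1418 -0.0674 -0.0489] xelev 31.9
```

```bash
python3 -m inch '[[-0.0355,-0.0169,-0.0122,-8.5],[-0.0326,-0.022,-0.0122,-8.5],[-0.029,-0.0266,-0.0122,-8.5],[-0.0248,-0.0306,-0.0122,-8.5],[0,0,0,-8.5],[0,0,0,-8.5],[0,0,0,-8.5],[0,0,0,-8.5],[0,0,0,-8.5],[0,0,0,-8.5],[0,0,0,-8.5]]' |grep contact; python3 st.py .508 .252 .116|grep -v offs; python3 - <<'E'
from geo import *
c=pickle.load(open('side.pkl','rb'));im=c['color'];h=cv2.cvtColor(np.ascontiguousarray(im),cv2.COLOR_RGB2HSV)
for (u,v) in [(300,215),(299,215),(301,216),(291,199),(290,200),(305,213)]: print((u,v),im[v,u],h[v,u])
E
```

```text
contact_force: [-0.8, -0.2, -2.1]
t 21.8 p [0.509 0.253 0.116] q [-1.09  0.42  0.26  2.22  1.09  0.5  -1.7 ] gf 71
x [-0.061  0.969 -0.239] y [0.838 0.18  0.515] lean 34.6 dir -17.3 x elev -13.8 y elev 31.0 xyaw 93.6
tool delta [-0.0008 -0.0011  0.    ] norm 0.001 per row [-0.0008 -0.0011  0.    ] x 1
mouth [0.52  0.307 0.06 ]
(300, 215) [222 185 133] [ 18 102 222]
(299, 215) [241 206 122] [ 21 126 241]
(301, 216) [163 153 178] [132  36 178]
(291, 199) [175 142  86] [ 19 130 175]
(290, 200) [191 172 149] [ 16  56 191]
(305, 213) [163 150 140] [ 13  36 163]
```

```bash
sed -i 's/>15)&(im\[:,:,2\]<110)/>40)/' cnt.py; python3 -m inch '[[0,0,0,-8.5],[0,0,0,-8.5],[0,0,0,-8.5],[0,0,0,-8.5],[0,0,0,-8.5],[0,0,0,-8.5],[0,0,0,0],[0,0,0,0],[0,0,0,0],[0,0,0,0],[0,0,0,0]]'|grep contact; python3 cnt.py .654 .194 144.5; python3 st.py|head -4
```

```text
contact_force: [-0.5, -0.2, -0.7]
t 22.9 p [0.509 0.253 0.116] xelev -33.3 gf 71 q6,7 [ 0.55 -0.85]
  blob [10. -0.] area 19 px [299. 215.]
delta after turn [0.1149 0.0581 0.0889] xelev 32.0
t 22.95 p [0.509 0.253 0.116] q [-0.99  0.42  0.15  2.22  1.13  0.55 -0.85] gf 71
x [-0.686  0.476 -0.55 ] y [0.485 0.863 0.142] lean 34.6 dir -17.3 x elev -33.3 y elev 8.2 xyaw 145.2
mouth [0.483 0.268 0.044]
-161.5 mouth offs from TCP [ 0.062 -0.048 -0.001] dir [ 0.5  -0.73  0.48]
```

```bash
python3 - <<'E'
from geo import *
c=pickle.load(open('side.pkl','rb'));K=c['mtx'];Ti=np.linalg.inv(c['world_from_camera']);th=np.radians(-10.3)
def pj(t,n=c):
    x=.4967+(np.cos(th)*t[0]-np.sin(th)*t[1])/1000;y=.233+(np.sin(th)*t[0]+np.cos(th)*t[1])/1000
    X=Ti@[x,y,t[2]/1000,1];return (K[0,0]*X[0]/-X[2]+K[0,2]).round(1),(-K[1,1]*X[1]/-X[2]+K[1,2]).round(1)
for t in [(10,-10,11),(10,-10,16),(10,0,29),(10,0,34),(0,0,24),(10,0,24),(10,-2,6),(10,-10,6)]: print(t,pj(t))
im=cv2.resize(c['color'][195:230,270:330,::-1],None,fx=10,fy=10,interpolation=0);cv2.imwrite('pics/z.png',im)
E
```

```text
(10, -10, 11) (np.float64(299.4), np.float64(218.0))
(10, -10, 16) (np.float64(299.3), np.float64(216.6))
(10, 0, 29) (np.float64(298.1), np.float64(210.6))
(10, 0, 34) (np.float64(298.0), np.float64(209.2))
(0, 0, 24) (np.float64(294.7), np.float64(212.8))
(10, 0, 24) (np.float64(298.2), np.float64(212.0))
(10, -2, 6) (np.float64(298.7), np.float64(217.5))
(10, -10, 6) (np.float64(299.5), np.float64(219.3))
```

View pics/z.png

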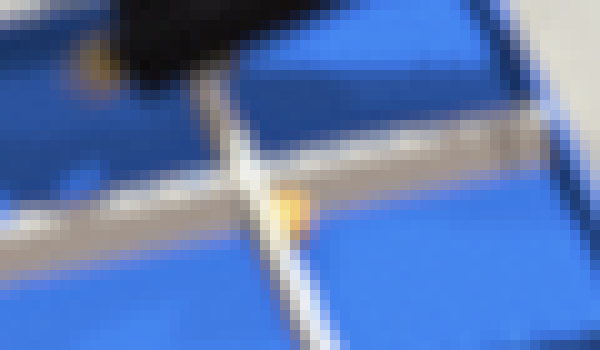

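```bash
python3 -m inch '[[0,0,0,8.5],[0,0,0,8.5],[0,0,0,8.5],[0,0,0,8.5],[0,0,0,8.5],[0,0,0,8.5],[0,0,0,8.5],[0,0,0,8.5],[0,0,0,8.5],[0,0,0,8.5],[0,0,0,8.5],[0,0,0,8.5]]' >/dev/null; python3 -m inch '[[0,0,0,8.5],[0.0157,0.0281,0.0222,8.5],[0.0197,0.0255,0.0222,8.5],[0.0232,0.0222,0.0222,8.5],[0.0263,0.0186,0.0222,8.5],[0,0,0,0],[0,0,0,0],[0,0,0,0],[0,0,0,0],[0,0,0,0]]'|grep contact;python3 cnt.py .492 .168 0; python3 st.py|head -2
```

```text
contact_force: [-0.4, 0.2, -1.5]
t 25.15 p [0.653 0.195 0.116] xelev 31.9 gf 71 q6,7 [ 0.29 -2.86]
  blob [ 8. 75.] area 13 px [291. 199.]
  blob [-73.  79.] area 11 px [262. 204.]
  blob [10. -0.] area 19 px [299. 215.]
delta after turn [-0.1386  0.0257 -0.0828] xelev 31.9
t 25.2 p [0.653 0.195 0.116] q [-0.96  0.56  0.48  2.04  0.82  0.29 -2.86] gf 71
x [0.841 0.115 0.529] y [ 0.006 -0.979  0.204] lean 34.6 dir -17.3 x elev 32.0 y elev 11.8 xyaw 7.8
```

```bash
python3 -m inch '[[-0.0347,0.0064,-0.0207,-8.5],[-0.0352,0.0012,-0.0207,-8.5],[-0.0351,-0.004,-0.0207,-8.5],[-0.0341,-0.0092,-0.0207,-8.5],[0,0,0,-8.5],[0,0,0,-8.5],[0,0,0,-8.5],[0,0,0,-8.5],[0,0,0,-8.5],[0,0,0,-8.5],[0,0,0,-8.5]]' |grep contact; python3 st.py .492 .168 .116|grep -v offs
```

```text
contact_force: [0.7, -0.2, -1.1]
t 26.3 p [0.492 0.168 0.116] q [-1.19  0.38  0.51  2.38  1.28  0.35 -1.81] gf 71
x [-0.061  0.969 -0.238] y [0.838 0.18  0.515] lean 34.6 dir -17.2 x elev -13.8 y elev 31.0 xyaw 93.6
tool delta [ 0.0003 -0.0004 -0.0002] norm 0.001 per row [ 0.0003 -0.0004 -0.0002] x 1
mouth [0.503 0.222 0.06 ]
```

```bash
python3 -m inch '[[0,0,0,-8.5],[0,0,0,-8.5],[0,0,0,-8.5],[0,0,0,-8.5],[0,0,0,-8.5],[0,0,0,-8.5],[0,0,0,0],[0,0,0,0],[0,0,0,0],[0,0,0,0],[0,0,0,0]]'|grep contact; python3 cnt.py .66 .18 144.5; python3 st.py|head -4
```

```text
contact_force: [-0.0, 0.0, -1.8]
t 27.4 p [0.493 0.167 0.116] xelev -33.3 gf 71 q6,7 [ 0.38 -0.94]
  blob [50. 52.] area 165 px [307. 201.]
  blob [-72.  79.] area 16 px [262. 204.]
  blob [-75.  -8.] area 15 px [269. 224.]
delta after turn [ 0.1422 -0.0118  0.0885] xelev 32.0
t 27.45 p [0.493 0.167 0.116] q [-1.12  0.37  0.43  2.37  1.29  0.38 -0.94] gf 71
x [-0.686  0.477 -0.55 ] y [0.485 0.863 0.142] lean 34.6 dir -17.3 x elev -33.3 y elev 8.2 xyaw 145.2
mouth [0.466 0.182 0.043]
-161.5 mouth offs from TCP [ 0.062 -0.048 -0.001] dir [ 0.5  -0.73  0.48]
```

```bash
python3 -m inch '[[0,0,0,8.5],[0,0,0,8.5],[0,0,0,8.5],[0,0,0,8.5],[0,0,0,8.5],[0,0,0,8.5],[0,0,0,8.5],[0,0,0,8.5],[0,0,0,8.5],[0,0,0,8.5],[0,0,0,8.5],[0,0,0,8.5]]' >/dev/null; python3 -m inch '[[0,0,0,8.5],[0.0311,0.0174,0.0221,8.5],[0.0334,0.0126,0.0221,8.5],[0.0348,0.0075,0.0221,8.5],[0.0355,0.0023,0.0221,8.5],[0,0,0,0],[0,0,0,0],[0,0,0,0],[0,0,0,0],[0,0,0,0]]'|grep contact;python3 cnt.py .591 .240 0; python3 st.py|head -2
```

```text
contact_force: [0.1, -0.7, -1.4]
t 29.65 p [0.659 0.181 0.116] xelev 31.9 gf 71 q6,7 [ 0.27 -2.84]
  blob [ 8. 75.] area 13 px [291. 199.]
  blob [-73.  79.] area 11 px [262. 204.]
  blob [10. -0.] area 19 px [299. 215.]
  blob [-74.  -7.] area 23 px [269. 224.]
delta after turn [-0.0501 -0.0584 -0.0469] xelev 31.9
t 29.7 p [0.659 0.181 0.116] q [-0.93  0.56  0.48  2.04  0.83  0.27 -2.84] gf 71
x [0.841 0.115 0.529] y [ 0.005 -0.979  0.204] lean 34.6 dir -17.3 x elev 32.0 y elev 11.8 xyaw 7.8
```

```bash
python3 -m inch '[[-0.025,-0.0292,-0.0235,-8.5],[-0.0204,-0.0326,-0.0235,-8.5],[0,0,0,-8.5],[0,0,0,-8.5],[0,0,0,-8.5],[0,0,0,-8.5],[0,0,0,-8.5],[0,0,0,-8.5],[0,0,0,-8.5],[0,0,0,-8.5],[0,0,0,-8.5]]' |grep contact;  python3 -m inch '[[0,0,0,-8.5],[0,0,0,-8.5],[0,0,0,-8.5],[0,0,0,-8.5],[0,0,0,-8.5],[0,0,0,-8.5],[0,0,0,0],[0,0,0,0],[0,0,0,0],[0,0,0,0],[0,0,0,0]]'|grep contact; python3 cnt.py .66 .18 144.5; python3 st.py|head -4
```

```text
contact_force: [0.6, 0.7, -1.2]
contact_force: [0.4, 0.0, -1.6]
t 31.9 p [0.592 0.24  0.116] xelev -33.3 gf 71 q6,7 [ 0.53 -0.71]
  blob [ 9. 75.] area 9 px [291. 199.]
  blob [-72.  80.] area 18 px [262. 204.]
  blob [10. -0.] area 19 px [299. 215.]
  blob [-74.  -7.] area 22 px [269. 224.]
delta after turn [0.0502 0.0586 0.0471] xelev 32.0
t 31.95 p [0.592 0.24  0.116] q [-0.77  0.48  0.06  2.08  1.14  0.53 -0.71] gf 71
x [-0.686  0.476 -0.55 ] y [0.485 0.863 0.142] lean 34.6 dir -17.3 x elev -33.3 y elev 8.2 xyaw 145.2
mouth [0.566 0.255 0.044]
-161.5 mouth offs from TCP [ 0.062 -0.048 -0.001] dir [ 0.5  -0.73  0.48]
```

```bash
python3 -m inch '[[0,0,0,8.5],[0,0,0,8.5],[0,0,0,8.5],[0,0,0,8.5],[0,0,0,8.5],[0,0,0,8.5],[0,0,0,8.5],[0,0,0,8.5],[0,0,0,8.5],[0,0,0,8.5],[0,0,0,8.5],[0,0,0,8.5]]' >/dev/null; python3 -m inch '[[0,0,0,8.5],[0,0,0,8.5],[0,0,0,8.5],[0.0153,0.0353,0.0236,8.5],[0.0204,0.0327,0.0236,8.5],[0,0,0,0],[0,0,0,0],[0,0,0,0],[0,0,0,0],[0,0,0,0]]'|grep contact;python3 cnt.py .574 .154 0; python3 st.py|head -2
```

```text
contact_force: [-0.2, 0.2, -0.9]
t 34.15 p [0.659 0.181 0.116] xelev 32.0 gf 71 q6,7 [ 0.28 -2.86]
  blob [ 8. 75.] area 13 px [291. 199.]
  blob [-73.  79.] area 11 px [262. 204.]
  blob [10. -0.] area 19 px [299. 215.]
  blob [-74.  -7.] area 25 px [269. 224.]
delta after turn [-0.0746  0.0263 -0.0419] xelev 32.0
t 34.2 p [0.659 0.181 0.116] q [-0.92  0.56  0.46  2.04  0.85  0.28 -2.86] gf 71
x [0.84  0.115 0.529] y [ 0.006 -0.979  0.204] lean 34.6 dir -17.2 x elev 32.0 y elev 11.7 xyaw 7.8
```

```bash
cat > c2.py <<'E'
from geo import *
from station import bot
th=np.radians(-10.3)
for n in('side','scene'):
    c=bot.read_camera(n);pickle.dump(c,open(n+'.pkl','wb'));im=c['color'].astype(int)
    # rectify tray plane z=.012, 1 mm/px, x right, y up
    g=np.arange(-83,84);X,Y=np.meshgrid(g,g);x=.4967+(np.cos(th)*X-np.sin(th)*Y)/1e3;y=.233+(np.sin(th)*X+np.cos(th)*Y)/1e3
    P=np.stack([x,y,0*x+.012,0*x+1],-1)@np.linalg.inv(c['world_from_camera']).T;K=c['mtx']
    u=(K[0,0]*P[...,0]/-P[...,2]+K[0,2]).astype(np.float32);v=(-K[1,1]*P[...,1]/-P[...,2]+K[1,2]).astype(np.float32)
    r=cv2.remap(c['color'],u,v,cv2.INTER_LINEAR).astype(int)
    D=r[:,:,0]-r[:,:,2]; sat=r.max(2)-r.min(2)
    m=((D>20)&(sat>25)).astype(np.uint8)
    k,l,s,ce=cv2.connectedComponentsWithStats(m)
    print(n,[((ce[i]-83).round().astype(int).tolist(),int(s[i,4]),r[l==i].mean(0).round().astype(int).tolist()) for i in range(1,k) if s[i,4]>15])
E
python3 c2.py
```

```text
side [([-74, -6], 291, [195, 166, 121]), ([10, 0], 297, [220, 199, 158]), ([8, 74], 227, [166, 143, 115]), ([-73, 76], 149, [127, 105, 71])]
scene [([-77, -17], 145, [171, 144, 73]), ([3, -8], 237, [161, 133, 74]), ([-77, 68], 93, [103, 85, 50])]
```

```bash
python3 -m inch '[[-0.0373,0.0132,-0.021,-8.5],[-0.0389,0.0076,-0.021,-8.5],[0,0,0,-8.5],[0,0,0,-8.5],[0,0,0,-8.5],[0,0,0,-8.5],[0,0,0,-8.5],[0,0,0,-8.5],[0,0,0,-8.5],[0,0,0,-8.5],[0,0,0,-8.5]]' |grep contact;  python3 -m inch '[[0,0,0,-8.5],[0,0,0,-8.5],[0,0,0,-8.5],[0,0,0,-8.5],[0,0,0,-8.5],[0,0,0,-8.5],[0,0,0,0],[0,0,0,0],[0,0,0,0],[0,0,0,0],[0,0,0,0]]'|grep contact; python3 c2.py; python3 cnt.py .66 .18 144.5|grep -v blob
```

```text
contact_force: [0.6, -0.7, -1.2]
contact_force: [0.2, 0.7, -1.7]
side [([-74, -6], 300, [187, 158, 110]), ([9, 0], 293, [160, 139, 111]), ([9, 75], 165, [229, 208, 160]), ([-73, 76], 148, [127, 105, 71])]
scene [([36, -20], 1444, [168, 54, 49]), ([3, 68], 227, [169, 142, 76])]
t 36.6 p [0.575 0.153 0.116] xelev -33.3 gf 71 q6,7 [ 0.37 -0.78]
delta after turn [ 0.0748 -0.0264  0.0419] xelev 32.0
```

```bash
python3 -m inch '[[0,0,0,8.5],[0,0,0,8.5],[0,0,0,8.5],[0,0,0,8.5],[0,0,0,8.5],[0,0,0,8.5],[0,0,0,8.5],[0,0,0,8.5],[0,0,0,8.5],[0,0,0,8.5],[0,0,0,8.5],[0,0,0,8.5]]' >/dev/null; python3 cnt.py .67 .12 51|grep -v blob; python3 c2.py
```

```text
t 37.85 p [0.575 0.153 0.116] xelev 14.8 gf 71 q6,7 [ 0.28 -2.5 ]
delta after turn [0.0805 0.0202 0.0575] xelev 33.7
side [([82, -48], 62, [160, 138, 90]), ([-74, -6], 295, [187, 157, 110]), ([9, 0], 303, [162, 140, 112]), ([9, 75], 167, [229, 208, 160]), ([-73, 76], 148, [126, 105, 71])]
scene [([43, -22], 1977, [161, 51, 52]), ([-77, -17], 147, [158, 131, 66]), ([3, 68], 229, [168, 141, 76]), ([-77, 70], 138, [126, 104, 59])]
```

```bash
python3 -m inch '[[0,0,0,8.5],[0,0,0,8.5],[0,0,0,8.5],[0.0213,0.0176,0.0192,8.5],[0.0236,0.0142,0.0192,8.5],[0.0255,0.0106,0.0192,8.5],[0,0,0,0],[0,0,0,0],[0,0,0,0],[0,0,0,0],[0,0,0,0],[0,0,0,0]]'|grep contact;python3 cnt.py .574 .160 0|grep -v blob; python3 st.py|head -2; python3 c2.py; python3 - <<'E'
# rectify shaker roof from side & scene: list brass blobs in shaker frame
from geo import *
from station import bot
from scipy.spatial.transform import Rotation as R
o=bot.get_obs();M=R.from_quat(np.roll(o['tool_rot'],-1)).as_matrix();S=M@np.diag([-1,1,-1]);org=o['eef_pos']-S@[0,0,.047]
gx,gy=np.meshgrid(np.arange(-64,65),np.arange(-24,25))
for n in('side','scene'):
    c=pickle.load(open(n+'.pkl','rb'));W=np.stack([gx/1e3,gy/1e3,0*gx+.016],-1)@S.T+org
    P=np.concatenate([W,np.ones(W.shape[:2]+(1,))],-1)@np.linalg.inv(c['world_from_camera']).T;K=c['mtx']
    u=(K[0,0]*P[...,0]/-P[...,2]+K[0,2]).astype(np.float32);v=(-K[1,1]*P[...,1]/-P[...,2]+K[1,2]).astype(np.float32)
    r=cv2.remap(c['color'],u,v,1).astype(int);m=((r[:,:,0]-r[:,:,2]>18)&(r[:,:,1]-r[:,:,2]>10)).astype(np.uint8)
    k,l,s,ce=cv2.connectedComponentsWithStats(m);print(n,[((ce[i]-[64,24]).round().astype(int).tolist(),int(s[i,4]),r[l==i].mean(0).round().astype(int).tolist()) for i in range(1,k) if s[i,4]>8])
E
```

```text
contact_force: [-0.8, -1.4, -0.5]
t 39.2 p [0.67  0.121 0.116] xelev 33.6 gf 71 q6,7 [ 0.19 -2.93]
delta after turn [-0.0807 -0.0269 -0.0586] xelev 33.6
t 39.25 p [0.67  0.121 0.116] q [-0.85  0.55  0.51  2.07  0.86  0.19 -2.93] gf 71
x [ 0.832 -0.031  0.554] y [-0.119 -0.985  0.123] lean 34.6 dir -17.3 x elev 33.6 y elev 7.1 xyaw -2.1
side [([-74, -6], 295, [188, 159, 111]), ([10, 1], 273, [171, 149, 121]), ([7, 74], 206, [176, 153, 124]), ([-73, 76], 128, [129, 107, 76])]
scene [([-77, -17], 155, [166, 139, 70])]
side [([59, 0], 503, [140, 116, 56]), ([43, -17], 29, [52, 43, 32]), ([32, 3], 121, [70, 58, 40])]
scene [([63, -12], 19, [68, 60, 39]), ([57, 7], 125, [84, 72, 38]), ([27, 7], 147, [79, 67, 43]), ([61, 22], 44, [93, 82, 47])]
```

```bash
python3 -m inch '[[-0.0269,-0.009,-0.0195,-8.5],[-0.0253,-0.0129,-0.0195,-8.5],[-0.0231,-0.0165,-0.0195,-8.5],[0,0,0,-8.5],[0,0,0,-8.5],[0,0,0,-8.5],[0,0,0,-8.5],[0,0,0,-8.5],[0,0,0,-8.5],[0,0,0,-8.5],[0,0,0,-8.5],[0,0,0,-8.5]]' |grep contact;  python3 -m inch '[[0,0,0,-8.5],[0,0,0,-8.5],[0,0,0,-8.5],[0,0,0,-8.5],[0,0,0,-8.5],[0,0,0,-8.5],[0,0,0,-8.5],[0,0,0,0],[0,0,0,0],[0,0,0,0],[0,0,0,0]]'|grep contact; python3 c2.py; python3 st.py|grep -v offs
```

```text
contact_force: [0.5, -0.4, -1.3]
contact_force: [0.2, 0.3, -2.1]
side [([-74, -6], 291, [190, 160, 112]), ([9, 0], 280, [155, 134, 107]), ([9, 74], 185, [227, 206, 160]), ([-73, 76], 149, [127, 105, 71])]
scene [([43, -13], 1490, [159, 53, 48]), ([3, 68], 229, [168, 141, 76])]
t 41.75 p [0.575 0.16  0.116] q [-0.81  0.42  0.23  2.22  1.27  0.39 -0.63] gf 71
x [-0.75   0.344 -0.565] y [0.379 0.924 0.059] lean 34.6 dir -17.3 x elev -34.4 y elev 3.4 xyaw 155.4
mouth [0.545 0.166 0.043]
```

```bash
cat > c3.py <<'E'
from geo import *
from station import bot
from scipy.spatial.transform import Rotation as R
o=bot.get_obs();M=R.from_quat(np.roll(o['tool_rot'],-1)).as_matrix();S=M@np.diag([-1,1,-1]);org=o['eef_pos']-S@[0,0,.047]
gx,gy=np.meshgrid(np.arange(-72,73),np.arange(-24,25))
for n in('side','scene'):
    c=pickle.load(open(n+'.pkl','rb'));W=np.stack([gx/1e3,gy/1e3,0*gx+.016],-1)@S.T+org
    P=np.concatenate([W,np.ones(W.shape[:2]+(1,))],-1)@np.linalg.inv(c['world_from_camera']).T;K=c['mtx']
    u=(K[0,0]*P[...,0]/-P[...,2]+K[0,2]).astype(np.float32);v=(-K[1,1]*P[...,1]/-P[...,2]+K[1,2]).astype(np.float32)
    r=cv2.remap(c['color'],u,v,1).astype(int)
    for nm,y in(('store',10),('exit',-10)):
        a=r[24+y-5:24+y+6,:,:];d=(a[:,:,0]-a[:,:,2]); print(n,nm,[int(d[:,i:i+5].max()) for i in range(0,145,5)])
E
python3 c3.py
```

```text
side store [18, 11, 3, 1, 1, 1, 1, 33, 85, 90, 87, 69, 69, 67, 80, 105, 125, 137, 114, 20, 4, 4, 1, 1, 21, 129, 152, 150, 117]
side exit [-45, -12, 1, 1, 1, 2, 1, 0, 1, 1, 3, 3, 1, 1, 16, 23, 20, 7, 1, 8, 25, 28, 10, 0, 19, 127, 151, 149, 122]
scene store [137, 159, 161, 162, 163, 163, 165, 169, 168, 166, 163, 161, 161, 166, 174, 148, 55, 78, 92, 89, 52, 18, 22, 118, 171, 174, 171, 169, 170]
scene exit [-4, 2, 3, 3, 6, -1, 0, 5, 14, 44, 52, 53, 42, 39, 36, 14, 8, 6, 3, 4, 2, 1, 26, 122, 171, 172, 171, 170, 169]
```

```bash
cat >> c3.py <<'E'
    print(n); 
    for y in range(21,-25,-3): print('%4d'%y,' '.join('%3d'%int((r[24+y,i:i+4,0]-r[24+y,i:i+4,2]).max()) for i in range(0,145,5)))
E
python3 -m inch '[[0,0,0,0]]'>/dev/null; python3 c2.py >/dev/null; python3 c3.py | grep -vE 'store|exit'
```

```text
side
  21 -27 -13   3  13   9   1   3  52  89  83  32   0  -1   7  54 105 134 142  77   1   1   1   0   0   9 110 152 136  40
  18  -3  -3  15  22  21   3   1  35  85  87  47  10   7   6  45 101 127 140  99   6   0   0  -1  -1  13 115 153 143  57
  15  13   2  15  25  23   6  -1  19  77  90  64  28  23  14  45 101 119 137 109  15   0   0   0   0  12 113 152 147  75
  12  19   8   9  18  19   8  -1   8  64  88  82  49  45  34  54 104 112 133 114  20   0   0   0   0  10 112 151 149  93
   9  18  10   3   8  10   5   0   2  46  86  86  67  64  58  67 100 105 120 111  21  -1   0   0   0   6 107 150 150 106
   6  15   9   1   2   3   2   1  -1  25  73  78  70  67  66  73  90  91  97  93  16   0   0   0   0   5 105 150 150 114
   3   9   6   0   0   0   0   0   0  10  47  62  56  56  60  65  67  67  68  65   8   0   0   0  -1   7 107 151 149 119
   0  -9   0  -1   0   0   0   0   0   1  22  33  32  30  32  36  39  35  35  32   3   0   0   0  -1   9 107 152 148 120
  -3 -39 -10  -3   0   1   1   0   0   0   4  11   9   8   9  11  12  10   8   9   1   0   0   0   0   9 106 150 149 117
  -6 -
[... 2085 characters left out ...]
-52 -14  -2   3   2  -2  -1  -2  -2   0  -2  -1   1   1  -1   0   0  -5  93 166 172 169 169 168
 -12 -35 -36 -32 -34 -45 -37 -13  -2   2   2   1   1   1  -1  -2   0   0   1   1   0   0   0   7  81 150 171 170 169 168
 -15  -4   2   3   2   4  -2   0   1   1   0   1   0   1   2   0  -1   0   0   2   2   1   0  16  79 164 171 170 168 168
 -18   3   6   3   2   1   2   0  -1   0   1   1   0   0   0   0   0   1   0   1   2   0  -1  -3  76 170 169 172 171 170
 -21 -16  -7   5   4   2   2   3   1   0   1   3  -1   0   1   2   2   2   0   0   1   1   2   1  26 100 119 148 162 171
 -24 -97 -60 -37 -18  -1   1   3   5   3   4   4   1   2   2   4   5   4   3   3   2   3   3   3   1  -1  15  59  80 134
```

```bash
python3 c2.py; python3 cnt.py .67 .12 153
```

```text
side [([13, -33], 177, [165, 140, 100]), ([-74, -6], 291, [189, 160, 111]), ([9, 0], 279, [155, 134, 107]), ([9, 74], 185, [227, 206, 160]), ([-73, 76], 150, [127, 105, 71])]
scene [([7, -40], 183, [130, 107, 63]), ([40, -12], 1340, [166, 49, 48]), ([3, 68], 228, [169, 141, 76])]
t 42.05 p [0.575 0.16  0.116] xelev -34.4 gf 71 q6,7 [ 0.39 -0.63]
  blob [10. 75.] area 13 px [291. 199.]
  blob [-73.  79.] area 11 px [262. 204.]
  blob [ 9. -2.] area 16 px [298. 216.]
  blob [-74.  -7.] area 24 px [269. 224.]
  blob [ 13. -33.] area 13 px [303. 223.]
delta after turn [0.0758 0.0392 0.0583] xelev 32.0
```

```bash
python3 -m inch '[[0,0,0,8.5],[0,0,0,8.5],[0,0,0,8.5],[0,0,0,8.5],[0,0,0,8.5],[0,0,0,8.5],[0,0,0,8.5],[0,0,0,8.5],[0,0,0,8.5],[0,0,0,8.5],[0,0,0,8.5],[0,0,0,8.5]]' >/dev/null; python3 -m inch '[[0,0,0,8.5],[0,0,0,8.5],[0,0,0,8.5],[0,0,0,8.5],[0.0381,0.0017,0.0213,8.5],[0.0379,-0.0039,0.0213,8.5],[0,0,0,0],[0,0,0,0],[0,0,0,0],[0,0,0,0],[0,0,0,0],[0,0,0,0]]'|grep contact;python3 c2.py; python3 cnt.py .591 .24 0|grep -v blob
```

```text
contact_force: [0.5, 0.3, -1.4]
side [([12, -33], 168, [199, 169, 125]), ([-74, -6], 289, [195, 167, 121]), ([10, 0], 296, [220, 200, 158]), ([8, 74], 227, [166, 144, 115]), ([-73, 76], 149, [127, 105, 72])]
scene [([7, -39], 193, [175, 146, 78]), ([-77, -17], 147, [170, 143, 73]), ([3, -8], 237, [161, 134, 75]), ([-78, 68], 54, [84, 70, 47])]
t 44.6 p [0.659 0.18  0.116] xelev 32.0 gf 71 q6,7 [ 0.29 -2.88]
delta after turn [-0.0506 -0.0595 -0.0472] xelev 32.0
```

```bash
python3 -m inch '[[-0.025,-0.0295,-0.0235,-8.5],[-0.0204,-0.0328,-0.0235,-8.5],[0,0,0,-8.5],[0,0,0,-8.5],[0,0,0,-8.5],[0,0,0,-8.5],[0,0,0,-8.5],[0,0,0,-8.5],[0,0,0,-8.5],[0,0,0,-8.5],[0,0,0,-8.5],[0,0,0,-8.5]]' |grep contact;  python3 -m inch '[[0,0,0,-8.5],[0,0,0,-8.5],[0,0,0,-8.5],[0,0,0,-8.5],[0,0,0,-8.5],[0,0,0,-8.5],[0,0,0,0],[0,0,0,0],[0,0,0,0],[0,0,0,0],[0,0,0,0],[0,0,0,0]]'|grep contact; python3 c2.py; python3 st.py|grep -v offs; python3 c3.py | grep -E 'store|exit'
```

```text
contact_force: [-0.0, 0.4, -1.0]
contact_force: [0.1, -0.6, -1.7]
side [([12, -33], 170, [200, 170, 126]), ([-74, -6], 285, [193, 164, 119]), ([10, 0], 292, [220, 199, 157]), ([12, 76], 300, [146, 123, 89]), ([-73, 77], 165, [181, 149, 99])]
scene [([7, -39], 192, [176, 148, 78]), ([-77, -17], 144, [165, 137, 70]), ([3, -8], 237, [160, 133, 75]), ([54, 73], 855, [159, 44, 45]), ([5, 63], 49, [91, 75, 50])]
t 47.15 p [0.592 0.239 0.116] q [-0.74  0.48  0.02  2.08  1.16  0.55 -0.57] gf 71
x [-0.751  0.343 -0.565] y [0.378 0.924 0.059] lean 34.6 dir -17.3 x elev -34.4 y elev 3.4 xyaw 155.4
mouth [0.563 0.245 0.044]
side store [-48, -8, 2, 1, 1, 1, 0, 25, 81, 90, 87, 74, 70, 69, 82, 106, 122, 134, 110, 23, 0, 1, 0, 0, 27, 129, 151, 150, 116]
side exit [-76, -13, 2, 2, 1, 1, 0, 1, 0, 0, 1, 1, 1, 2, 0, 2, 2, 1, 1, -1, 0, 1, 0, 0, 21, 129, 151, 149, 123]
scene store [0, 9, 35, 73, 121, 143, 161, 162, 162, 163, 163, 163, 162, 165, 167, 133, 54, 0, 0, -1, -2, -2, 26, 122, 171, 170, 170, 168, 171]
scene exit [-4, -1, -2, -1, -2, -2, -4, -3, -1, 0, 0, -2, -1, -2, -1, 3, 0, -2, -1, -1, -2, -3, 26, 127, 170, 172, 170, 168, 168]
```

```bash
python3 c3.py | grep -vE 'store|exit' | sed -n 1,5p; python3 st.py .62 .16 .17 | grep delta; python3 - <<'E'
from geo import *
c=pickle.load(open('side.pkl','rb'))['color'].astype(int);print((c[193:207,284:304,0]-c[193:207,284:304,2]))
E
```

```text
side
  21 -20  -5   1   1   1   2   1  43  89  88  48   9   6  10  52 102 132 146  97   7   0   1   0   0  15 114 153 134  42
  18 -42 -14   0   1   1   1  -1  30  83  91  65  22  17  15  52 101 123 140 110  13  -1   0  -1  -1  16 113 153 141  60
  15 -55 -19  -1   1   0   1  -1  14  73  90  81  41  32  32  59 104 116 134 110  18   0   0   0   0  14 110 151 147  79
  12 -59 -19   0   1   0   1  -1   4  58  90  86  61  50  54  67 105 110 123 104  21   0   1   0   0  10 108 151 149  97
tool delta [-0.0788 -0.0595 -0.0156] norm 0.1 per row [-0.0263 -0.0198 -0.0052] x 3
[[ -36  -34  -16  -11  -40  -70  -75  -69  -59  -49  -45  -49  -66  -79
   -78  -79  -78  -78  -76  -76]
 [ -71  -59  -16    2  -23  -67  -86  -61  -14   23   35   22  -26  -71
   -79  -77  -77  -77  -78  -81]
 [ -82  -58  -10    8  -10  -47  -66  -26   34   76   88   65    1  -64
   -82  -83  -85  -87  -90  -96]
 [ -78  -52  -11    9    1  -22  -28    5   57   89   97   73    3  -68
   -95  -99 -100 -102 -105 -109]
 [ -77  -58  -15   12   16   13   25   48   69   82   85   58  -13  -83
  -110 -113 -112 -114 -114 -116]
 [
[... 243 characters left out ...]
4   64   68   29  -36  -77  -96 -109
  -112 -113 -115 -116 -116 -116]
 [-117 -118 -105  -60   -4   22   29   39   35   -4  -67 -100 -104 -104
  -107 -109 -111 -113 -114 -113]
 [-116 -118 -112  -79  -21   15   18   10  -11  -47  -88 -104 -103 -102
  -102 -103 -106 -109 -111 -108]
 [-115 -115 -114  -93  -41    5   12   -1  -32  -73 -101 -104 -102 -101
  -101 -101 -102 -103 -104 -103]
 [-112 -111 -110  -99  -61   -7   13    5  -22  -61  -98 -104 -103 -101
  -100 -100 -101 -102 -101 -101]
 [-116 -114 -113 -112  -92  -38    8   11   -6  -42  -85 -106 -108 -102
  -101 -101 -100 -101 -101 -102]
 [-140 -140 -140 -142 -135  -89  -13   15    1  -30  -76 -118 -129 -119
  -109 -103 -101 -101 -102 -102]]
```

```bash
python3 -m inch '[[-0.0166,-0.045,-0.0124,0],[-0.0166,-0.045,-0.0024,0],[-0.0166,-0.046,-0.0024,0],[-0.0166,-0.046,-0.0024,0],[-0.0166,-0.046,-0.0024,0],[0,0,0,-8.5]]' |grep contact; python3 c2.py; python3 st.py .56 0 .15|grep -v offs; python3 - <<'E'
from geo import *
from station import bot
for n in('side','scene'):
    c=pickle.load(open(n+'.pkl','rb'));im=c['color'].astype(int)
    if n=='scene': continue
from geo import *
import cv2
for n in('scene0','side0'):
    im=cv2.imread(f'pics/{n}.png').astype(int);m=((im[:,:,2]>190)&(im[:,:,1]>90)&(im[:,:,1]<165)&(im[:,:,0]<70)).astype(np.uint8)
    k,l,s,ce=cv2.connectedComponentsWithStats(m);i=1+np.argmax(s[1:,4]);q=np.argwhere(l==i)[:,::-1]
    w=np.array([at(n[:-1],u,v,.003)[:2] for u,v in q]);r=cv2.minAreaRect(w.astype(np.float32)*1000);print(n,s[i],w.mean(0),r)
E
```

```text
contact_force: [-0.3, 0.8, -2.1]
side [([13, -33], 160, [206, 177, 132]), ([-74, -6], 291, [196, 167, 121]), ([11, 1], 250, [221, 201, 157]), ([13, 76], 270, [219, 193, 135]), ([-73, 77], 153, [184, 153, 104])]
scene [([7, -39], 189, [178, 153, 80]), ([-77, -17], 145, [169, 142, 74]), ([3, -8], 231, [166, 140, 79]), ([8, 72], 408, [170, 143, 79]), ([-77, 70], 149, [180, 154, 82])]
t 47.85 p [0.556 0.002 0.168] q [-0.45  0.22  0.17  2.33  1.31  0.3  -0.21] gf 71
x [-0.798  0.204 -0.568] y [ 0.265  0.964 -0.025] lean 34.6 dir -17.5 x elev -34.6 y elev -1.5 xyaw 165.7
tool delta [ 0.0066 -0.0006  0.0177] norm 0.019 per row [ 0.0066 -0.0006  0.0177] x 1
mouth [ 0.525 -0.001  0.096]
scene0 [ 311  225   46   56 1518] [0.49287279 0.00338208] ((489.99688720703125, 4.504119873046875), (87.54325866699219, 167.8130340576172), 73.664794921875)
side0 [385 209   1   1   1] [0.7344 0.1483] ((734.3999633789062, 148.3000030517578), (0.0, 0.0), 0.0)
```

```bash
python3 -m inch '[[0.041,0.002,-0.028,0],[0.041,0.002,-0.028,0],[0.041,0.002,-0.028,0],[0.041,0.002,-0.028,0],[0.041,0.002,-0.028,0],[0.041,0.002,-0.028,0]]' |grep contact; python3 st.py |grep -v offs
```

```text
contact_force: [-0.5, -0.5, -3.9]
t 48.45 p [0.443 0.021 0.098] q [ 0.29  0.42 -0.92  2.43  1.4   0.82 -0.37] gf 71
x [-0.882  0.114 -0.456] y [ 0.229  0.951 -0.206] lean 30.0 dir -34.9 x elev -27.2 y elev -11.9 xyaw 172.6
mouth [0.401 0.006 0.033]
```

```bash
python3 -m inch '[[-0.023,-0.01,-0.043,0],[-0.023,-0.01,-0.043,0],[0.044,-0.011,-0.02,0],[0.044,-0.011,-0.02,0],[0.044,-0.011,-0.02,0],[0.044,-0.011,-0.02,0],[0.044,-0.011,-0.02,0]]' |grep contact; python3 st.py |grep -v offs
```

```text
contact_force: [0.1, -0.7, -0.4]
t 49.15 p [0.318 0.041 0.234] q [ 0.62 -0.33 -1.15  2.43  0.26  0.71  0.64] gf 71
x [-0.903  0.139 -0.405] y [ 0.252  0.937 -0.241] lean 28.1 dir -42.7 x elev -23.9 y elev -13.9 xyaw 171.2
mouth [0.272 0.027 0.172]
```

```bash
python3 st.py .467 .018 .13 | grep delta; python3 -m inch '[[0,0,0,7.5],[0,0,0,7.5],[0,0,0,7.5]]' >/dev/null;  python3 st.py .467 .018 .13| grep -v offs
```

```text
tool delta [-0.0957  0.0411  0.1503] norm 0.183 per row [-0.0239  0.0103  0.0376] x 4
t 49.45 p [0.319 0.043 0.233] q [ 0.63 -0.33 -1.16  2.43  0.26  0.71  0.26] gf 71
x [-0.74   0.486 -0.465] y [ 0.576  0.815 -0.065] lean 28.0 dir -42.3 x elev -27.7 y elev -3.7 xyaw 146.7
tool delta [-0.0742  0.0719  0.15  ] norm 0.182 per row [-0.0186  0.018   0.0375] x 4
mouth [0.28  0.053 0.165]
```

```bash
python3 -m inch '[[-0.0186,0.018,0.0375,-4],[-0.0186,0.018,0.0375,0],[-0.0186,0.018,0.0375,0],[-0.0186,0.018,0.0375,0],[0,0,0,0]]' | grep contact;  python3 st.py .465 .019 .084| grep -v offs
```

```text
contact_force: [-0.3, 0.3, -1.0]
t 49.95 p [0.403 0.018 0.153] q [ 0.59  0.35 -1.26  2.37  1.04  0.96 -0.38] gf 71
x [-0.791  0.446 -0.418] y [ 0.54   0.831 -0.135] lean 26.0 dir -49.1 x elev -24.7 y elev -7.7 xyaw 150.6
tool delta [-0.0195  0.0436  0.0794] norm 0.093 per row [-0.0097  0.0218  0.0397] x 2
mouth [0.359 0.024 0.089]
```

```bash
python3 -m inch '[[-0.0097,0.0218,0.0317,0],[-0.0097,0.0218,0.0317,0],[0,0,0,0]]' | grep contact;  python3 st.py .465 .019 .084| grep -v offs
```

```text
contact_force: [-1.1, 0.8, -2.1]
t 50.25 p [0.462 0.023 0.104] q [ 0.42  0.55 -1.09  2.29  1.25  1.03 -0.51] gf 71
x [-0.786  0.442 -0.432] y [ 0.542  0.83  -0.136] lean 26.9 dir -48.8 x elev -25.6 y elev -7.8 xyaw 150.6
tool delta [0.0046 0.0006 0.02  ] norm 0.021 per row [0.0046 0.0006 0.02  ] x 1
mouth [0.419 0.029 0.039]
```

```bash
python3 -m inch '[[0.0117,0.0037,0.024,0],[0,0,0,0],[0,0,0,0]]' - 20 | grep -E 'contact|grasp';  python3 st.py .491 .004 .05| grep -v offs
```

```text
contact_force: [-1.1, 0.5, -1.5]
grasp_force: 71.3
t 50.55 p [0.461 0.022 0.081] q [ 0.39  0.6  -1.06  2.31  1.32  1.03 -0.59] gf 71
x [-0.786  0.437 -0.438] y [ 0.539  0.831 -0.137] lean 27.3 dir -48.6 x elev -26.0 y elev -7.9 xyaw 150.9
tool delta [-0.0177  0.0056  0.0432] norm 0.047 per row [-0.0177  0.0056  0.0432] x 1
mouth [0.418 0.027 0.016]
```

```bash
python3 -m inch '[[0.0026,0.0008,0.0053,0],[-0.003,0.001,0.0065,0],[-0.003,0.001,0.0065,0],[0,0,0,0]]' 0 20 | grep -E 'contact|grasp';  python3 st.py .491 .004 .05| grep -v offs
```

```text
contact_force: [-0.7, -3.5, 10.9]
grasp_force: 75.4
t 50.95 p [0.473 0.015 0.067] q [ 0.38  0.64 -1.02  2.3   1.37  1.03 -0.6 ] gf 75
x [-0.783  0.438 -0.442] y [ 0.542  0.829 -0.138] lean 27.6 dir -48.6 x elev -26.3 y elev -7.9 xyaw 150.8
tool delta [-0.0113  0.0034  0.0245] norm 0.027 per row [-0.0113  0.0034  0.0245] x 1
mouth [0.43  0.02  0.002]
```

```bash
python3 -m inch '[[-0.0038,0.0012,0.008,0],[-0.0038,0.0011,0.008,0],[0,0,0,0]]' 0 20 | grep -E 'contact|grasp';  python3 st.py .491 .004 .05| grep -v offs; python3 c2.py >/dev/null; python3 - <<'E'
from geo import *
im=pickle.load(open('side.pkl','rb'))['color'].astype(int)
y=(im[:,:,0]>180)&(im[:,:,1]>150)&(im[:,:,2]<90)
k,l,s,ce=cv2.connectedComponentsWithStats(y.astype(np.uint8));print([(ce[i].round(1).tolist(),s[i].tolist()) for i in range(1,k) if s[i,4]>15])
E
```

```text
contact_force: [0.7, -2.5, 5.8]
grasp_force: 79.0
t 51.25 p [0.485 0.008 0.056] q [ 0.38  0.67 -0.99  2.28  1.41  1.03 -0.6 ] gf 79
x [-0.783  0.438 -0.441] y [ 0.542  0.829 -0.137] lean 27.5 dir -48.6 x elev -26.2 y elev -7.9 xyaw 150.8
tool delta [-0.0042  0.0009  0.0082] norm 0.009 per row [-0.0042  0.0009  0.0082] x 1
mouth [ 0.442  0.013 -0.01 ]
[([375.0, 212.4], [357, 207, 36, 11, 45]), ([355.6, 261.3], [341, 257, 26, 16, 56]), ([359.5, 275.4], [355, 262, 15, 21, 70]), ([318.7, 283.8], [298, 269, 56, 23, 341]), ([479.5, 402.5], [469, 401, 22, 4, 23])]
```

```bash
python3 -m inch '[[-0.0035,0.0009,0.007,0],[0,0,0,0]]' | grep -E 'contact|grasp'; python3 st.py|head -1; python3 -m inch '[[0,0,0,0],[0,0,0,0],[0,0,0,0],[0,0,0,0],[0,0,0,0],[0,0,0,0]]' 0.07 20| grep -E 'contact|grasp|width'; python3 st.py|head -1; python3 look.py side fin >/dev/null; python3 look.py scene fin2; python3 - <<'E'
from geo import *
for n in('side','scene'):
    im=pickle.load(open(n+'.pkl','rb'))['color'].astype(int)
    y=(im[:,:,0]>150)&(im[:,:,1]>120)&(im[:,:,2]<90);r=(im[:,:,0]>140)&(im[:,:,1]<70)&(im[:,:,2]<70)
    for nm,m in(('yel',y),('red',r)):
        k,l,s,ce=cv2.connectedComponentsWithStats(m.astype(np.uint8))
        for i in range(1,k):
            p=at(n,*ce[i],.02 if nm=='yel' else .045)
            if s[i,4]>15 and .35<p[0]<.63 and -.1<p[1]<.1: print(n,nm,ce[i].round(1),s[i].tolist(),p)
E
```

```text
contact_force: [-0.5, -0.6, 9.8]
grasp_force: 81.8
t 51.55 p [0.49  0.006 0.051] q [ 0.38  0.68 -0.99  2.28  1.43  1.03 -0.6 ] gf 82
contact_force: [-0.6, -0.3, -0.1]
gripper_width: 0.82
grasp_force: 0.0
t 52.15 p [0.488 0.006 0.049] q [ 0.38  0.68 -0.98  2.28  1.42  1.03 -0.6 ] gf 0
52.2 [0.48819833 0.0056889  0.04897082] [ 0.1974499   0.2609196   0.93611517 -0.12892974]
side yel [359.5 262.3] [348, 257, 20, 18, 34] [ 0.5572 -0.0064  0.02  ]
side yel [349.7 262.9] [341, 259, 16, 11, 36] [0.5351 0.0033 0.02  ]
side yel [316.8 282.9] [297, 266, 56, 26, 307] [ 0.4344 -0.0153  0.02  ]
side yel [360.2 279.6] [355, 274, 15, 10, 40] [ 0.5295 -0.0554  0.02  ]
side red [336.8 263.5] [332, 260, 9, 10, 57] [ 0.4949 -0.0035  0.045 ]
scene yel [320.5 252.3] [310, 232, 30, 36, 144] [ 0.4806 -0.0307  0.02  ]
scene yel [342.4 265.6] [324, 243, 34, 38, 468] [ 0.5513 -0.0048  0.02  ]
scene red [330.5 240.3] [328, 234, 6, 13, 63] [0.4768 0.0065 0.045 ]
```

```bash
python3 -m inch '[[0,0,-0.03,0],[0,0,-0.04,0],[0,0,-0.05,0],[0,0,-0.05,0],[0,0,-0.05,0],[0,0.05,-0.01,0],[0,0.05,0,0]]' 0.07| grep -E 'contact|eef'; python3 c2.py; python3 - <<'E'
from geo import *
for n in('side','scene'):
    im=pickle.load(open(n+'.pkl','rb'))['color'].astype(int)
    k3=lambda m:cv2.connectedComponentsWithStats(m.astype(np.uint8))
    R,G,B=im[:,:,0],im[:,:,1],im[:,:,2]
    for nm,m,z in(('yel',(R>130)&(G>.8*R)&(B<.5*R),.014),('red',(R>110)&(G<.45*R)&(B<.45*R),.045),('blk',(R<60)&(G<60)&(B<60),.02)):
        k,l,s,ce=k3(m)
        for i in range(1,k):
            p=at(n,*ce[i],z)
            if s[i,4]>12 and .38<p[0]<.6 and -.09<p[1]<.09:
                q=np.argwhere(l==i)[:,::-1];w=np.array([at(n,u,v,z)[:2] for u,v in q])*1000;print(n,nm,s[i].tolist(),p,'rect',[np.round(a,1) for a in cv2.minAreaRect(w.astype(np.float32))])
E
```

```text
eef_pos: [0.4734, 0.1599, 0.2464]
contact_force: [1.2, -0.3, 0.3]
side [([12, -33], 168, [200, 170, 126]), ([-74, -7], 286, [179, 150, 106]), ([10, 0], 303, [219, 198, 157]), ([11, 75], 329, [214, 187, 133]), ([-73, 76], 150, [127, 105, 71])]
scene [([7, -39], 189, [174, 145, 77]), ([-78, -17], 115, [126, 103, 56]), ([3, -8], 236, [159, 132, 75]), ([8, 72], 403, [163, 137, 74]), ([-77, 70], 137, [127, 104, 60])]
side yel [355, 263, 5, 19, 57] [ 0.5401 -0.0238  0.014 ] rect [array([538.6, -25.9]), array([59.2,  8.5]), np.float64(54.6)]
side red [322, 256, 19, 15, 262] [0.4832 0.0034 0.045 ] rect [array([483.6,   4.6]), array([45.9, 42.8]), np.float64(60.5)]
side blk [305, 263, 50, 19, 623] [ 0.4768 -0.0017  0.02  ] rect [array([479.2,   1.6]), array([ 51.7, 117.9]), np.float64(56.6)]
scene yel [323, 265, 17, 3, 45] [ 0.5303 -0.0306  0.014 ] rect [array([531.4, -29.7]), array([44.9,  6.4]), np.float64(55.2)]
scene red [328, 233, 6, 15, 83] [0.4744 0.0082 0.045 ] rect [array([475.7,   7.2]), array([14.3, 46.8]), np.float64(55.3)]
scene blk [324, 229, 15, 36, 374] [ 4.879e-01 -2.000e-04  2.000e-02] rect [array([480.4,   5.2]), array([ 39.8, 118.1]), np.float64(55.9)]
```

```bash
python3 -m inch '[[0,0,0,0],[0,0,0,0],[0,0,0,0]]' | head -1; python3 -c "
from station import bot
print(bot.hand_in())"
```

```text
t: 53.35
the job is handed in; nothing more can be done
None
```

I handed the job in at 53.4 s; no verdict came back. By my last camera check all six spacers lie in the tray, 2, 2, 1 and 1 per compartment, and the empty shaker is released on the orange mat, about 12 mm off its middle and 0.31 rad off its length (limits 30 mm and 0.4 rad), with its edges only about a millimetre inside the mat by my estimate. I took its flatness from the press-down (TCP height at the flat-on-mat value) and did not measure it.

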